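# Pack the specimen boxes from the roller lane into the transport chest and pin it shut

## Robot

A 6-joint arm with a two-finger parallel gripper is mounted at the origin on a cart in front of the work surface, level with it; the furniture and walls round the work are solid. World frame = base frame: x ahead of the robot, y to its left, z up, the work surface at z = 0. Lengths are in mm, angles in rad, forces in N, time in s.
With the tool pointing down it reaches from about 400 to 825 mm from the base axis. Payload 7 kg.
Tool frame: the origin (TCP) lies at the very end of the fingers, on their centre line; the grasp point (between the pads) lies 19 mm behind it; z points along the fingers, y is the line along which they close (so a half turn about z gives the same grasp; the last joint's range is limited). The gripper opens to 88 mm and grips with 3 to 60 N. Pads are 19 mm wide; open, the fingers measure 130 mm over their backs; the gripper's body (78 mm by 193 mm) begins 47 mm behind the grasp point.
Start: joints at [-0.986, 0.359, 0.012, 0, -1.224, -0.288], TCP at [197.385, -645.472, 226.561] pointing down, gripper open.
Joint ranges: [-3.07, 3.07], [-1.43, 2.12], [-1.02, 1.25], [-3.03, 1.67], [-3.05, -0], [-3.03, 3.03]. Speed limits (rad/s): [2.39, 2.39, 3.01, 3.14, 3.14, 3.14].

## Interface

Orientations are given as [roll, pitch, yaw] about the fixed x, y, z axes, in that order (R = Rz(yaw) Ry(pitch) Rx(roll)).
In Python, from cell import * gives the robot as it stands.
- The arm moves only by the tool servo_tool, never from a script. Its argument "steps" is a list of rows, each an object with "delta_pos": the shift along the tool's x, y, z in m, a list of three; "turn": the turn, a rotation vector about the tool's x, y, z in rad, a list of three; "fingers": the closure, from 0 (fully open) to 1 (shut). A call has 1 to 8 rows; each row shifts and turns the commanded pose from where the row before left it, along the tool's axes as they then stand; what a row does not reach is not made up. A row lasts 1/8 s, in which the tool goes at most 62.5 mm and 10.7 degrees, less where a joint would pass 70% of its speed; a pose out of reach is approached as far as the arm can. A call is refused whole if a number of a shift passes 0.0625 or a number of a turn 0.188, either way. A call with a gripper value outside its range is refused whole. The fingers move at their own pace and stop on an object; "squeeze" is the grip in N (left out, the last holds). Time passes only in rows, so rows that do not move let the fingers close. It gives the time, the measured TCP pose, the force, the opening and the grip force at its end, in the units of the state.
- state(): the state, without advancing time (a new reading comes with each control period).
- camera(name): name is "side" or "top"; returns a dict with "image" (420x560x3 uint8, blue, green, red), "fx", "fy", "cx", "cy" (pixels), "R" (3x3) and "t" (3): a world point X has camera coordinates R X + t. Camera axes: x right, y down, z forward; pixel columns grow to the right and rows downward; lengths in mm; the calibration is good to about 2 mm. A picture is of the moment at which its call begins. There is no depth.
- job_done(): hands the job in; it is judged then, once.
The state is a dict: "clock": time; "q": joint angles; "dq": joint speeds; "joint_torque": joint torques, N m; "tcp_pos": TCP position; "tool_rot": TCP orientation; "contact_force": force on the tool from outside, world axes, zero at the start; "moment": the same for the moment, N m; "finger_gap": finger opening in mm; "gripper_force": force on a finger pad.
Only numpy, scipy, OpenCV 4.12 (cv2) and the standard library are available. Lean on these libraries where they do the work, as an engineer would, in place of code of your own. Each camera call takes 0.05 s, during which the arm holds its last target. There are 200 camera calls.

## Task

Pack the specimen boxes for dispatch: one after another, beginning with the one nearest the end stop, roll each box along the roller lane until it stands against the end stop, lift it off only there, and set it upright in a bay of the transport chest. When all are in, close the lid, swing the hasp down flat over its staple, then take the locking pin from its keeper on the chest's front and push it down through the staple's loop until its collar rests on the loop. Leave the other things on the bench alone.

Things in the scene. Friction and masses are not known exactly. Their poses are not given: they have to be found in the camera images.
- lane: Roller lane fixed to the bench: aluminium track 470 x 78 mm (feet 110 mm wide) with 14 free rollers. Origin: centre of underside; it runs along its y, end stop at -y. Roller tops at z = 46 mm; side guides reach z = 58 mm, 68 mm apart inside; a low bar closes the +y end at y = 229 mm. Boxes roll almost freely (well under 1 N) and coast.
- stop_face (a point): Middle of the end stop's rubber face, at the height of the roller tops, lane's axes. The stop plate is 82 mm wide, 5 mm thick, reaches 48 mm above the rollers, and the face looks along the lane's +y. A box against it has its origin 48 mm from this point in +y.
- box_1: Specimen box (all alike): closed white case 58 x 96 x 50 mm (x, y, z), grey lid, fixed black bar handle on top. Origin: centre of underside. Bar along the box's x, 54 long, 14 thick (y), 12 high, centre 78 mm above the underside, 22 mm clear over the lid, a leg near each end. 0.25 to 0.5 kg. Starts on the rollers, its y along the lane's. Nearest the stop, if present.
- box_2: Specimen box (all alike): closed white case 58 x 96 x 50 mm (x, y, z), grey lid, fixed black bar handle on top. Origin: centre of underside. Bar along the box's x, 54 long, 14 thick (y), 12 high, centre 78 mm above the underside, 22 mm clear over the lid, a leg near each end. 0.25 to 0.5 kg. Starts on the rollers, its y along the lane's. The middle one, if present.
- box_3: Specimen box (all alike): closed white case 58 x 96 x 50 mm (x, y, z), grey lid, fixed black bar handle on top. Origin: centre of underside. Bar along the box's x, 54 long, 14 thick (y), 12 high, centre 78 mm above the underside, 22 mm clear over the lid, a leg near each end. 0.25 to 0.5 kg. Starts on the rollers, its y along the lane's. Farthest, if present.
- chest: Aluminium transport chest, fixed, 128 x 228 x 100 mm (x, y, z) without the lid, walls and floor 6 mm. Origin: centre of underside; the front (staple, pin keeper) faces its -x; lid hinge along the back top edge, x = 64, z = 101 mm.
- bay_mid (a point): Centre of the middle bay on the chest's inner floor (6 mm above the bench), chest's axes. Two low dividers (3 mm thick, 34 mm high, along x, at y = -36.5 and +36.5 mm) make three bays centred at y = -73, 0, +73 mm, 70 mm wide (y), 116 mm long (x): a box goes in with its long side along the chest's x.
- chest_lid (a joint): Lid angle (rad): 0 shut, 1.75 fully open (leaning back past upright against a stop); starts open at 1.5 or more and stays where it is left near upright. Pushed forward below about 1.0 it sinks shut by itself on a damped hinge in some 3 s. 1 to 2 N at its free edge moves it. Plate 7 mm thick, 128 mm from hinge to free edge, 230 mm wide.
- lid_edge (a point): Middle of the lid's free (front) edge, halfway through its thickness; moves with the lid. Shut, it is 105 mm above the bench; the lid's top face is then at 109 to 111 mm.
- hasp (a joint): Hasp angle (rad) on the lid's front edge: 0 hangs flat on the chest's front with the staple through its slot, 1.57 sticks out in the lid's plane, 3.14 stands straight up from the lid (lid shut). Stiff hinge, stays where it is left; about 1 N at its end turns it. Starts at 2.1 to 2.9.
- hasp_hinge (a point): Middle of the hasp's hinge line, parallel to the chest's y; moves with the lid. Lid shut: 67 mm in front (-x) of the chest's centre, 104 mm above the bench.
- hasp_end (a point): Middle of the hasp's free end. The hasp is a 3 mm steel plate, 72 mm wide along the hinge, 62 mm long, with a 34 mm wide slot 24 to 46 mm from the hinge for the staple; 19 mm wide strips beside the slot have their centres 26.5 mm either side of the middle and can be pushed clear of the staple.
- loop (a point): Centre of the staple's loop at the top of its bars, 67 mm above the bench, 26 mm in front of the chest's front face. A horizontal loop of 6 mm square bars sticking 39 mm out, 26 mm wide over all, 14 mm inside (y); its end bar's inner side is 7 mm in front of this point, the closed hasp's face 18 mm behind it.
- pin: Locking pin, upright, 50 g. Origin: underside of its collar, on the axis. Below: shank 8 mm thick, 46 mm long, pointed. Collar 23 mm across, 4 mm thick; above it a black round grip 16 mm across, top 38 mm above the origin.
- keeper (a point): Centre of the pin's keeper, a loop of 14 x 14 mm on the chest's front like the staple's, same height, 82 mm to the chest's +y side of it; the pin starts hanging in it, collar on the bars. Lift the pin 50 mm to clear it.
- rack: Bystander: rack of yellow-capped tubes, to be left where it stands. Origin: centre of the underside.
- timer: Bystander: timer, to be left where it stands. Origin: centre of the underside.
- reagent: Bystander: glass bottle, to be left where it stands. Origin: centre of the underside.
Mind the look-alikes: they are no part of the job. Leave any turquoise look-alike of the box_2 alone.

How it is judged:
By the outcome, as a careful person would: the job done as asked, in the order asked, and still so for the second after the job is handed in, with the robot touching nothing.
Of box_1, box_2, box_3 only 2 to 3 are there at a start; the rules pass over those that are not, and their reading is None.
At some moment in a run one of box_1, box_2, box_3 may be knocked a few centimetres aside while the robot is not near it.
It also fails if it takes over 208 s, if anything falls off the work surface, if the arm or the gripper's body presses on something with over 40 N, if the wrist force passes 120 N, or if a joint passes its speed limit or range.

## Working session

There is one attempt and no reset: what is moved stays moved. The work goes in short steps, Python scripts to look and compute and a tool call to move; the robot and the scene stay as the last step left them, time stands still between calls to the robot, and variables do not carry over. Pictures are saved under pics/ and viewed, at most 14 in all, crops included, and the job is handed in when it is done.

Besides the shell and the picture viewer there is one more tool, called after ">>>" as a command line: name --argument value ..., lists and objects as JSON in quotes. servo_tool: Moves the arm, as the interface text tells. Its arguments: {"type":"object","properties":{"steps":{"type":"array","items":{"type":"object","properties":{"delta_pos":{"type":"array","items":{"type":"number"}},"turn":{"type":"array","items":{"type":"number"}},"fingers":{"type":"number"}}}},"squeeze":{"type":"number"}},"required":["steps"]}

```bash
mkdir -p pics; python3 - <<'E'
from cell import *
import cv2
for n in("side","top"):
    c=camera(n); cv2.imwrite(f"pics/{n}0.png",c["image"]); print(n,c["fx"],c["fy"],c["cx"],c["cy"],c["R"],c["t"])
print(state())
E
```

```text
side 473.55170185837716 473.55170185837716 274.7720795805823 212.9249653321544 [[-0.82801214 -0.56031154  0.02113929]
 [-0.37223511  0.52110163 -0.76804565]
 [ 0.41932912 -0.64381991 -0.6400461 ]] [ 548.51572039  192.52128903 1340.78401734]
top 461.2148001571223 461.2148001571223 277.0961988170166 207.4514352445351 [[ 0.0119257  -0.99987214  0.01065253]
 [-0.99828938 -0.01251528 -0.05711114]
 [ 0.05723716 -0.00995321 -0.99831099]] [ 124.6693777   570.10077125 1410.8589357 ]
{'clock': 0.1, 'q': array([-9.85891472e-01,  3.59290352e-01,  1.11431075e-02, -3.08370255e-04,
       -1.22409754e+00, -2.88132448e-01]), 'dq': array([-5.36197428e-04, -1.33647219e-03, -9.61031613e-04,  2.16577510e-03,
       -7.54724056e-06, -2.49888341e-04]), 'joint_torque': array([ 1.07766969e-03, -5.84164953e+01,  2.93752527e+01,  7.01550946e+00,
        1.01897391e-02, -6.53669485e-05]), 'tcp_pos': array([ 197.25779342, -645.07151357,  225.72930848]), 'tool_rot': array([ 3.14012152e+00, -1.33680259e-04, -2.84492514e+00]), 'contact_force': array([0.69395769, 0.68189706, 0.21346518]), 'moment': array([-0.02046946, -0.02306402,  0.00268329]), 'gripper_force': 0.0, 'finger_gap': 87.74093772634977}
```

View pics/side0.png

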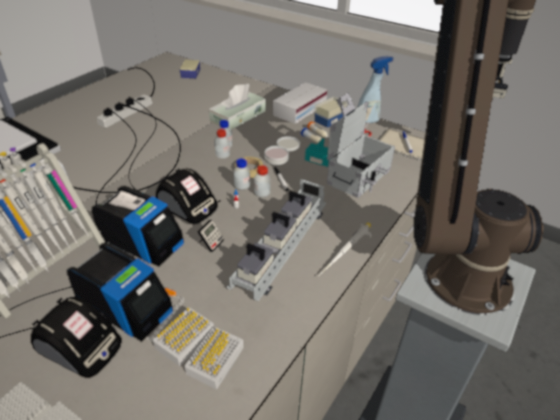

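View pics/top0.png

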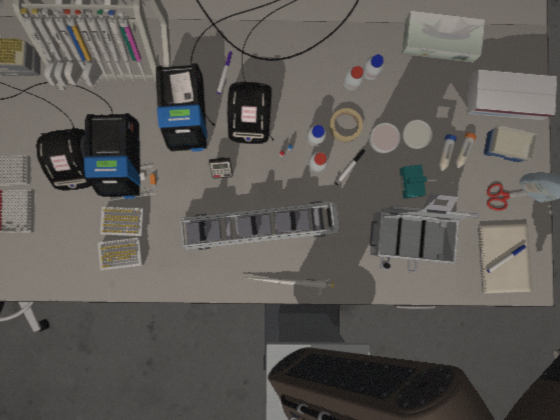

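```bash
cat > h.py <<'E'
from cell import *
import cv2, numpy as np
def pw(c,u,v,z):
    d=np.array([(u-c["cx"])/c["fx"],(v-c["cy"])/c["fy"],1]);R=np.array(c["R"]);t=np.array(c["t"])
    o=-R.T@t; d=R.T@d; return (o+d*(z-o[2])/d[2]).round(1)
def px(c,X):
    p=np.array(c["R"])@np.array(X,float)+c["t"]; return np.array([c["fx"]*p[0]/p[2]+c["cx"],c["fy"]*p[1]/p[2]+c["cy"]]).round(1)
def crop(c,u0,v0,u1,v1,k,f):
    cv2.imwrite("pics/"+f,cv2.resize(c["image"][v0:v1,u0:u1],None,fx=k,fy=k,interpolation=cv2.INTER_CUBIC))
E
python3 - <<'E'
from h import *
c=camera("top")
a=c["image"][180:280,170:350];b=c["image"][180:280,350:490]
crop(c,175,190,345,260,4.6,"lane.png"); crop(c,360,160,490,280,4.9,"chest.png")
E
```

```text
(no output)
```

View pics/lane.png

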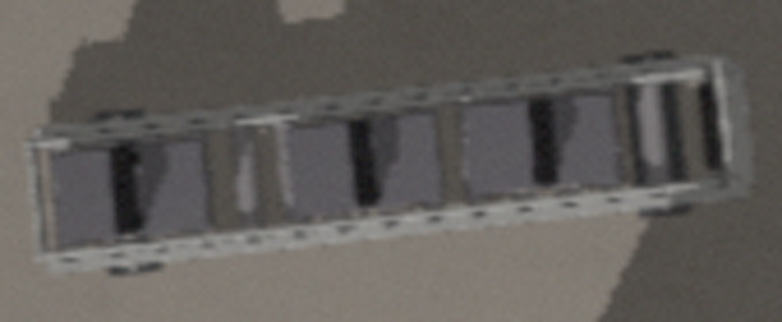

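View pics/chest.png

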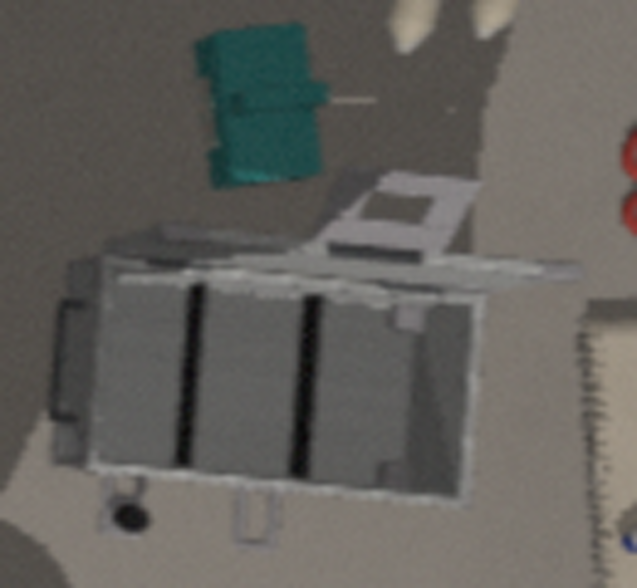

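Top view: three grey-lidded boxes with black bar handles sit on the lane at about (293,221), (255,225) and (203,231), with the end stop at the right (~330,217). The only look-alike is the turquoise one at (413,181), off the lane, which I leave alone. The two tube racks at (122,220/253) aren't involved. The close crop confirms box_1 is the one at (293,221). The chest is at (418,237), with its pin at (387,266), staple at (412,266) and lid open at the back.

```bash
python3 - <<'E'
from h import *
c=camera("top")
L=lambda u,v:(175+u/4.6,190+v/4.6)
C=lambda u,v:(360+u/4.9,160+v/4.9)
for n,p in dict(b1=(543,141),b2=(366,163),b3=(127,188)).items(): print(n,pw(c,*L(*p),130))
for n,p,z in [("stopT",(735,60),94),("stopB",(745,195),94),("guideTL",(35,133),58),("guideTR",(715,62),58),("guideBL",(45,265),58),("guideBR",(722,187),58)]: print(n,pw(c,*L(*p),z))
for n,p,z in [("FL",(92,468),100),("FR",(463,500),100),("BR",(487,295),100),("BL",(105,272),100),("pin",(131,516),105),("st_front",(253,545),67),("div1top",(196,285),40),("div1bot",(184,465),40),("div2top",(313,295),40),("div2bot",(299,477),40)]: print(n,pw(c,*C(*p),z))
s=camera("side"); 
crop(s,300,80,440,200,5,"sidechest.png")
E
```

```text
b1 [525.  87. 130.]
b2 [510.1 196.1 130. ]
b3 [492.9 342.9 130. ]
stopT [579.1 -36.3  94. ]
stopB [493.3 -43.1  94. ]
guideTL [528.2 414.2  58. ]
guideTR [580.1 -28.1  58. ]
guideBL [442.8 405.7  58. ]
guideBR [498.5 -33.1  58. ]
FL [ 427.8 -164.   100. ]
FR [ 411.5 -384.2  100. ]
BR [ 533.1 -399.8  100. ]
BL [ 544.  -171.8  100. ]
pin [ 400.2 -185.8  105. ]
st_front [ 381.1 -269.3   67. ]
div1top [ 539.2 -242.7   40. ]
div1bot [ 427.7 -234.9   40. ]
div2top [ 533.8 -315.6   40. ]
div2bot [ 421.1 -306.2   40. ]
```

View pics/sidechest.png

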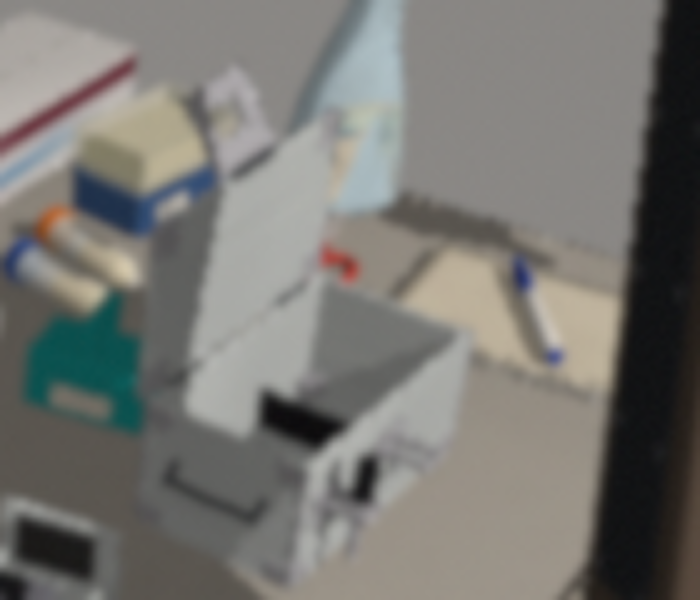

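```bash
cat >> h.py <<'E'
from scipy.spatial.transform import Rotation as Ro
def plan(p0,y0,*wps):
    "way points (x,y,z,yaw,rows): prints tool-frame shift and turn per row (m, rad)"
    p0=np.array(p0,float)
    for w in wps:
        p=np.array(w[:3],float);n=w[4];dy=(w[3]-y0+np.pi)%(2*np.pi)-np.pi
        if abs(dy)<1e-4:
            d=(Ro.from_euler('xyz',[np.pi,0,y0]).inv().apply((p-p0)/n)/1e3).round(4); print(n,"x",d.tolist())
        else:
            print("turn z/row",round(-dy/n,4)); out=[]
            for i in range(n):
                out.append((Ro.from_euler('xyz',[np.pi,0,y0+dy*i/n]).inv().apply((p-p0)/n)/1e3).round(4).tolist())
            print(out)
        p0=p;y0=w[3]
def st():
    s=state(); print(round(s["clock"],2),s["tcp_pos"].round(1),s["tool_rot"].round(3),"F",s["contact_force"].round(1),"gap",round(s["finger_gap"],1),round(s["gripper_force"],1),"q",s["q"].round(2)); return s
E
python3 - <<'E'
from h import *
s=st();plan(s["tcp_pos"],s["tool_rot"][2],(*s["tcp_pos"],-3.02,1),(525,87,170,-3.02,16),(525,87,105,-3.02,4))
E
```

```text
0.25 [ 197.3 -645.3  226.1] [ 3.141 -0.    -2.845] F [-0.4 -0.2 -0.8] gap 87.7 0.0 q [-0.99  0.36  0.01 -0.   -1.22 -0.29]
turn z/row 0.1752
[[0.0, 0.0, 0.0]]
16 x [-0.0259, 0.0429, 0.0035]
4 x [0.0, -0.0, 0.0162]
```

>>> servo_tool --steps '[{"turn": [0,0,0.175],"fingers": 0},{"delta_pos": [-0.026,0.043,0.0035]},{"delta_pos": [-0.026,0.043,0.0035]},{"delta_pos": [-0.026,0.043,0.0035]},{"delta_pos": [-0.026,0.043,0.0035]},{"delta_pos": [-0.026,0.043,0.0035]},{"delta_pos": [-0.026,0.043,0.0035]},{"delta_pos": [-0.026,0.043,0.0035]}]'

```text
validation failed for argument at $.st...
```

>>> servo_tool --steps '[{"delta_pos": [-0.026,0.043,0.0035]},{"delta_pos": [-0.026,0.043,0.0035]},{"delta_pos": [-0.026,0.043,0.0035]},{"delta_pos": [-0.026,0.043,0.0035]},{"delta_pos": [-0.026,0.043,0.0035]},{"delta_pos": [-0.026,0.043,0.0035]},{"delta_pos": [-0.026,0.043,0.0035]},{"delta_pos": [-0.026,0.043,0.0035]}]'

```text
validation failed for argument at $.st...
```

>>> servo_tool --steps '[{"delta_pos": [-0.026,0.042,0.0035]},{},{}]'

```text
validation failed for argument at $.st...
```

```bash
python3 - <<'E'
from h import *
c=camera("side");crop(c,200,60,420,300,2.5,"hover.png")
s=st();plan(s["tcp_pos"],s["tool_rot"][2],(525,87,105,-3.02,4))
E
```

```text
0.3 [ 197.3 -645.3  226.2] [ 3.141 -0.    -2.845] F [-0.1 -0.1 -0.3] gap 87.7 0.0 q [-0.99  0.36  0.01 -0.   -1.22 -0.29]
turn z/row 0.0438
[[-0.1319, 0.1511, 0.0303], [-0.1251, 0.1568, 0.0303], [-0.1181, 0.1621, 0.0303], [-0.1109, 0.1671, 0.0303]]
```

View pics/hover.png

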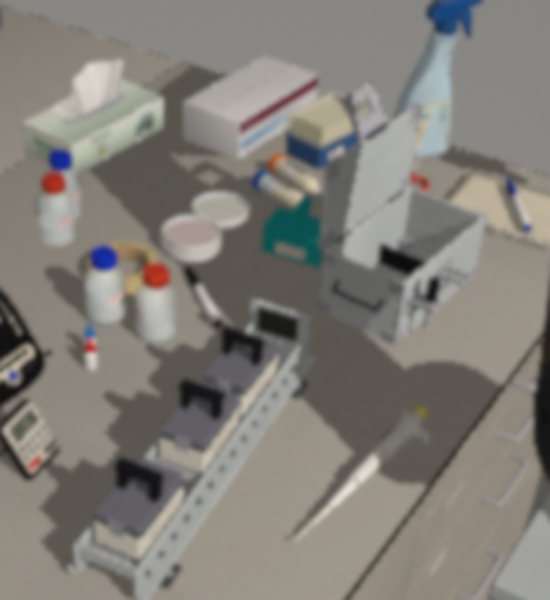

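The calls were refused because every row needs all its fields. The picture shows the three boxes on the lane, untouched.

>>> servo_tool --steps '[{"delta_pos": [0,0,0],"turn": [0,0,0.175],"fingers": 0},{"delta_pos": [-0.026,0.043,0.0035],"turn": [0,0,0],"fingers": 0},{"delta_pos": [-0.026,0.043,0.0035],"turn": [0,0,0],"fingers": 0},{"delta_pos": [-0.026,0.043,0.0035],"turn": [0,0,0],"fingers": 0},{"delta_pos": [-0.026,0.043,0.0035],"turn": [0,0,0],"fingers": 0},{"delta_pos": [-0.026,0.043,0.0035],"turn": [0,0,0],"fingers": 0},{"delta_pos": [-0.026,0.043,0.0035],"turn": [0,0,0],"fingers": 0},{"delta_pos": [-0.026,0.043,0.0035],"turn": [0,0,0],"fingers": 0}]' --squeeze 20

```text
clock: 1.3
tcp_pos: [341.9, -323.2, 202.2]
tool_rot: [-3.141, 0.001, -3.02]
contact_force: [0.7, -0.2, -0.8]
finger_gap: 87.6
gripper_force: 0.0
```

>>> servo_tool --steps '[{"delta_pos": [-0.026,0.043,0.0035],"turn": [0,0,0],"fingers": 0},{"delta_pos": [-0.026,0.043,0.0035],"turn": [0,0,0],"fingers": 0},{"delta_pos": [-0.026,0.043,0.0035],"turn": [0,0,0],"fingers": 0},{"delta_pos": [-0.026,0.043,0.0035],"turn": [0,0,0],"fingers": 0},{"delta_pos": [-0.026,0.043,0.0035],"turn": [0,0,0],"fingers": 0},{"delta_pos": [-0.026,0.043,0.0035],"turn": [0,0,0],"fingers": 0},{"delta_pos": [-0.026,0.043,0.0035],"turn": [0,0,0],"fingers": 0},{"delta_pos": [-0.026,0.043,0.0035],"turn": [0,0,0],"fingers": 0}]'

```text
clock: 2.3
tcp_pos: [506.6, 43.9, 174.2]
tool_rot: [3.141, 0.001, -3.019]
contact_force: [0.9, -1.0, 1.0]
finger_gap: 87.4
gripper_force: 0.0
```

>>> servo_tool --steps '[{"delta_pos": [-0.026,0.043,0.0035],"turn": [0,0,0],"fingers": 0},{"delta_pos": [0,0,0],"turn": [0,0,0],"fingers": 0},{"delta_pos": [0,0,0],"turn": [0,0,0],"fingers": 0}]'

```text
clock: 2.68
tcp_pos: [526.3, 88.0, 170.3]
tool_rot: [-3.141, -0.001, -3.019]
contact_force: [0.3, 0.9, 0.2]
finger_gap: 87.7
gripper_force: 0.0
```

```bash
python3 - <<'E'
from h import *
c=camera("side");crop(c,200,60,420,300,2.5,"hover2.png")
s=st();plan(s["tcp_pos"],s["tool_rot"][2],(525,87,105,s["tool_rot"][2],4))
E
```

```text
2.73 [526.3  87.5 170.5] [-3.141 -0.    -3.02 ] F [-0.3  0.1 -0.6] gap 87.8 0.0 q [ 0.53  0.17 -0.38 -0.   -1.02 -1.98]
4 x [0.0003, -0.0001, 0.0164]
```

View pics/hover2.png

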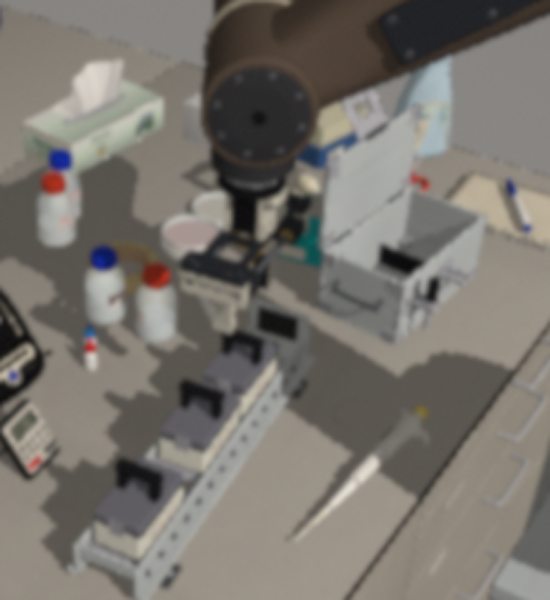

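```bash
python3 - <<'E'
from h import *
c=camera("side");s=state();R=Ro.from_euler('xyz',s["tool_rot"]).as_matrix();p=s["tcp_pos"]
f=lambda v:((px(c,p+R@np.array(v,float))-[200,60])*2.5).round(0)
print("fing",f([0,44,0]),f([0,-44,0]))
for n,a,b in (("193 y",39,96.5),("193 x",96.5,39)):
    for z in(-66,-140): print(n,z,[f([i*a,j*b,z]).tolist() for i,j in((1,1),(1,-1),(-1,-1),(-1,1))])
# lid: top corners from top camera & side: free edge corner candidates
t=camera("top")
for ang in(1.5,1.6,1.7,1.75):
    Rc=Ro.from_euler('z',-.075).as_matrix();
    P=lambda y,r,h=0:np.array([483,-276,0])+Rc@np.array([64-r*np.cos(ang),y,101+r*np.sin(ang)])
    print(ang,[px(t,P(y,128)).tolist() for y in(115,-115)],[((px(c,P(y,128))-[200,60])*2.5).round().tolist() for y in(115,-115)])
E
```

```text
fing [228. 326.] [260. 288.]
193 y -66 [[242.0, 314.0], [311.0, 229.0], [252.0, 212.0], [178.0, 294.0]]
193 y -140 [[246.0, 256.0], [317.0, 175.0], [255.0, 158.0], [179.0, 236.0]]
193 x -66 [[312.0, 302.0], [338.0, 266.0], [188.0, 222.0], [157.0, 254.0]]
193 x -140 [[318.0, 245.0], [345.0, 210.0], [189.0, 167.0], [157.0, 198.0]]
1.5 [[390.6, 212.6], [477.3, 220.2]] [[337.0, 171.0], [425.0, 109.0]]
1.6 [[390.9, 207.8], [477.6, 215.4]] [[328.0, 168.0], [418.0, 106.0]]
1.7 [[391.2, 203.0], [477.8, 210.6]] [[320.0, 166.0], [410.0, 104.0]]
1.75 [[391.3, 200.7], [477.7, 208.3]] [[316.0, 164.0], [406.0, 103.0]]
```

The overlay shows the gripper's 193 mm runs along its closing axis. That means the open lid limits the gripper above the bays, so I'll set each box in with a slight tilt away from the lid. Grasping box_1 now.

>>> servo_tool --steps '[{"delta_pos": [0.001,0,0.016],"turn": [0,0,0],"fingers": 0},{"delta_pos": [0,0,0.016],"turn": [0,0,0],"fingers": 0},{"delta_pos": [0,0,0.015],"turn": [0,0,0],"fingers": 0.3},{"delta_pos": [0,0,0.012],"turn": [0,0,0],"fingers": 0.5},{"delta_pos": [0,0,0],"turn": [0,0,0],"fingers": 0.7},{"delta_pos": [0,0,0],"turn": [0,0,0],"fingers": 1},{"delta_pos": [0,0,0],"turn": [0,0,0],"fingers": 1},{"delta_pos": [0,0,0],"turn": [0,0,0],"fingers": 1}]' --squeeze 20

```text
clock: 3.82
tcp_pos: [526.0, 88.0, 112.0]
tool_rot: [3.141, 0.001, -3.02]
contact_force: [0.2, -0.2, 0.1]
finger_gap: 33.1
gripper_force: 0.0
```

>>> servo_tool --steps '[{"delta_pos": [0,0,0],"turn": [0,0,0],"fingers": 1},{"delta_pos": [0,0,0],"turn": [0,0,0],"fingers": 1}]'

```text
clock: 4.08
tcp_pos: [525.8, 87.9, 111.7]
tool_rot: [3.141, 0.0, -3.02]
contact_force: [0.9, -1.5, 1.0]
finger_gap: 13.9
gripper_force: 20.0
```

>>> servo_tool --steps '[{"delta_pos": [0,-0.006,0],"turn": [0,0,0],"fingers": 1},{"delta_pos": [0,-0.01,0],"turn": [0,0,0],"fingers": 1},{"delta_pos": [0,-0.01,0],"turn": [0,0,0],"fingers": 1},{"delta_pos": [0,-0.01,0],"turn": [0,0,0],"fingers": 1},{"delta_pos": [0,-0.008,0],"turn": [0,0,0],"fingers": 1},{"delta_pos": [0,-0.004,0],"turn": [0,0,0],"fingers": 1},{"delta_pos": [0,-0.002,0],"turn": [0,0,0],"fingers": 1}]'

```text
clock: 4.95
tcp_pos: [531.9, 37.9, 111.7]
tool_rot: [3.142, 0.0, -3.02]
contact_force: [-0.4, 0.1, 3.0]
finger_gap: 13.6
gripper_force: 19.9
```

>>> servo_tool --steps '[{"delta_pos": [0,-0.003,0],"turn": [0,0,0],"fingers": 1},{"delta_pos": [0,-0.003,0],"turn": [0,0,0],"fingers": 1},{"delta_pos": [0,-0.002,0],"turn": [0,0,0],"fingers": 1}]'

```text
clock: 5.32
tcp_pos: [532.9, 30.2, 111.6]
tool_rot: [3.142, 0.0, -3.02]
contact_force: [-0.5, -0.3, 3.5]
finger_gap: 13.4
gripper_force: 19.9
```

>>> servo_tool --steps '[{"delta_pos": [0,-0.003,0],"turn": [0,0,0],"fingers": 1},{"delta_pos": [0,-0.003,0],"turn": [0,0,0],"fingers": 1}]'

```text
clock: 5.58
tcp_pos: [533.9, 28.1, 112.3]
tool_rot: [3.136, 0.003, -3.02]
contact_force: [-12.7, 29.6, 16.9]
finger_gap: 14.0
gripper_force: 20.0
```

```bash
python3 - <<'E'
from h import *
st();c=camera("side");crop(c,230,130,390,250,5,"stop1.png")
E
```

```text
5.58 [533.9  28.1 112.3] [ 3.136e+00  3.000e-03 -3.020e+00] F [-12.7  29.6  16.9] gap 14.0 20.0 q [ 0.42  0.23 -0.45 -0.01 -0.88 -1.86]
```

View pics/stop1.png

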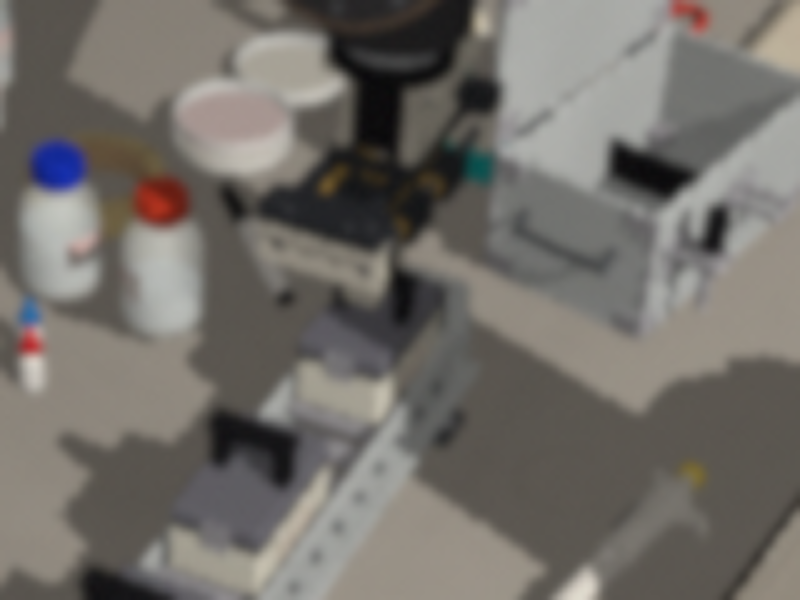

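Box_1 stands against the stop with 30 N of contact at handle y≈28. I'll ease off and lift.

>>> servo_tool --steps '[{"delta_pos": [0,0.003,0],"turn": [0,0,0],"fingers": 1},{"delta_pos": [0,0,-0.01],"turn": [0,0,0],"fingers": 1},{"delta_pos": [0,0,-0.02],"turn": [0,0,0],"fingers": 1},{"delta_pos": [0,0,-0.025],"turn": [0,0,0],"fingers": 1},{"delta_pos": [0,0,-0.025],"turn": [0,0,0],"fingers": 1},{"delta_pos": [0,0,-0.025],"turn": [0,0,0],"fingers": 1},{"delta_pos": [0,0,0],"turn": [0,0,0],"fingers": 1}]' --squeeze 30

```text
clock: 6.5
tcp_pos: [533.7, 27.0, 217.9]
tool_rot: [3.141, 0.002, -3.02]
contact_force: [0.5, -0.1, -4.2]
finger_gap: 13.6
gripper_force: 30.0
```

```bash
cat >> h.py <<'E'
C0=np.array([483,-276,0.]);CY=-.075;BY=-1.646
def chest(x,y,z): return C0+Ro.from_euler('z',CY).apply([x,y,z])
def tilt(th,yaw=BY): return Ro.from_rotvec(-th*Ro.from_euler('z',CY).apply([0,1,0]))*Ro.from_euler('xyz',[np.pi,0,yaw])
def bar(x,y,z,th,g=13):
    "TCP pose for the bar centre at chest coords x,y,z"
    R=tilt(th); return chest(x,y,z)+R.apply([0,0,g]),R
def go(*wps,start=None):
    "wps: (pos,R,n) ; prints tool-frame rows"
    s=st() if start is None else None
    p,R=(s["tcp_pos"],Ro.from_euler('xyz',s["tool_rot"])) if s else start
    for P,Q,n in wps:
        dv=(R.inv()*Q).as_rotvec()/n; out=[]
        for i in range(n):
            out.append(((R*Ro.from_rotvec(dv*i)).inv().apply((np.array(P)-p)/n)/1e3).round(4).tolist())
        print(n,"turn",dv.round(4).tolist(),out if np.linalg.norm(dv)>.005 else out[0]); p,R=np.array(P,float),Q
E
python3 - <<'E'
from h import *
P,R=bar(-11.5,-73,215,.25)
go((np.array([440,-110,215]),tilt(0),8),(chest(-30,-73,215),tilt(0),5),(P,R,2),(bar(-11.5,-73,120,.25)[0],R,6))
E
```

```text
6.5 [533.7  27.  217.9] [ 3.141e+00  2.000e-03 -3.020e+00] F [ 0.5 -0.1 -4.2] gap 13.6 30.0 q [ 0.42  0.13 -0.31  0.   -1.12 -1.87]
8 turn [-0.0002, 0.0003, -0.1718] [[0.0137, -0.0156, 0.0003], [0.0162, -0.013, 0.0003], [0.0181, -0.0101, 0.0003], [0.0196, -0.0068, 0.0003], [0.0205, -0.0034, 0.0003], [0.0207, 0.0002, 0.0003], [0.0204, 0.0037, 0.0003], [0.0195, 0.0072, 0.0004]]
5 turn [0.0, 0.0, 0.0] [0.0471, -0.0051, -0.0]
2 turn [0.125, -0.0, -0.0] [[-0.0, -0.0109, 0.0063], [-0.0, -0.01, 0.0076]]
6 turn [0.0, 0.0, 0.0] [0.0, 0.0039, 0.0153]
```

>>> servo_tool --steps '[{"delta_pos": [0.0137,-0.0156,0],"turn": [0,0,-0.172],"fingers": 1},{"delta_pos": [0.0162,-0.013,0],"turn": [0,0,-0.172],"fingers": 1},{"delta_pos": [0.018,-0.01,0],"turn": [0,0,-0.172],"fingers": 1},{"delta_pos": [0.0196,-0.0068,0],"turn": [0,0,-0.172],"fingers": 1},{"delta_pos": [0.0205,-0.0034,0],"turn": [0,0,-0.172],"fingers": 1},{"delta_pos": [0.0207,0,0],"turn": [0,0,-0.172],"fingers": 1},{"delta_pos": [0.0204,0.0037,0],"turn": [0,0,-0.172],"fingers": 1},{"delta_pos": [0.0195,0.0072,0],"turn": [0,0,-0.172],"fingers": 1}]'

```text
clock: 7.5
tcp_pos: [438.2, -110.6, 214.8]
tool_rot: [3.139, -0.0, -1.639]
contact_force: [0.4, 0.3, -4.0]
finger_gap: 13.8
gripper_force: 30.0
```

>>> servo_tool --steps '[{"delta_pos": [0.025,-0.003,0],"turn": [0,0,0],"fingers": 1},{"delta_pos": [0.045,-0.005,0],"turn": [0,0,0],"fingers": 1},{"delta_pos": [0.045,-0.005,0],"turn": [0,0,0],"fingers": 1},{"delta_pos": [0.045,-0.005,0],"turn": [0,0,0],"fingers": 1},{"delta_pos": [0.045,-0.005,0],"turn": [0,0,0],"fingers": 1},{"delta_pos": [0.03,-0.003,0],"turn": [0,0,0],"fingers": 1},{"delta_pos": [0,-0.011,0.006],"turn": [0.125,0,0],"fingers": 1},{"delta_pos": [0,-0.01,0.0075],"turn": [0.125,0,0],"fingers": 1}]'

```text
clock: 8.5
tcp_pos: [469.4, -348.0, 201.6]
tool_rot: [-2.892, 0.001, -1.645]
contact_force: [-0.1, 1.5, -4.9]
finger_gap: 13.7
gripper_force: 30.0
```

>>> servo_tool --steps '[{"delta_pos": [0,0,0],"turn": [0,0,0],"fingers": 1},{"delta_pos": [0,0,0],"turn": [0,0,0],"fingers": 1}]'

```text
clock: 8.75
tcp_pos: [469.8, -347.8, 203.7]
tool_rot: [-2.895, 0.0, -1.644]
contact_force: [0.1, 0.3, -5.0]
finger_gap: 13.9
gripper_force: 30.0
```

```bash
python3 - <<'E'
from h import *
R=tilt(.25)
c=camera("side");t=camera("top")
a=cv2.resize(c["image"][60:200,300:440],None,fx=2.8,fy=2.8,interpolation=3);b=cv2.resize(t["image"][150:290,355:495],None,fx=2.8,fy=2.8,interpolation=3)
cv2.imwrite("pics/over1.png",np.hstack([a,b]))
go((bar(-11.5,-73,215,.25)[0],R,1),(bar(-11.5,-73,115,.25)[0],R,6))
E
```

```text
8.85 [ 470.7 -347.7  204.1] [-2.894 -0.    -1.643] F [ 0.3  0.3 -4.5] gap 13.7 30.0 q [-0.35  0.11 -0.36 -0.09 -0.86  0.33]
1 turn [0.002, 0.0006, 0.0027] [0.0006, 0.0017, 0.0013]
6 turn [0.0, 0.0, 0.0] [0.0, 0.0041, 0.0161]
```

View pics/over1.png

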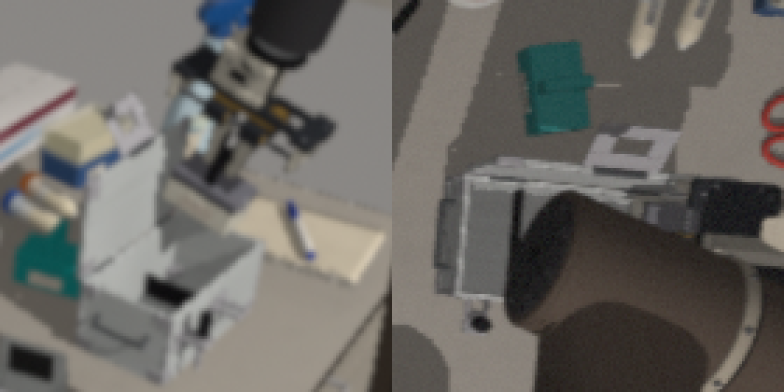

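Left panel: the box is held over the -y bay, tilted, at about (210,190), clear of the lid. Right panel: the arm covers it from the top. Lowering in stages.

>>> servo_tool --steps '[{"delta_pos": [0.0005,0.004,0.012],"turn": [0,0,0],"fingers": 1},{"delta_pos": [0,0.004,0.015],"turn": [0,0,0],"fingers": 1},{"delta_pos": [0,0.004,0.015],"turn": [0,0,0],"fingers": 1}]'

```text
clock: 9.22
tcp_pos: [468.8, -347.8, 159.0]
tool_rot: [-2.893, 0.0, -1.644]
contact_force: [0.3, -0.6, -4.7]
finger_gap: 13.3
gripper_force: 30.0
```

>>> servo_tool --steps '[{"delta_pos": [0,0.003,0.012],"turn": [0,0,0],"fingers": 1},{"delta_pos": [0,0.003,0.012],"turn": [0,0,0],"fingers": 1}]'

```text
clock: 9.48
tcp_pos: [469.3, -348.1, 134.9]
tool_rot: [-2.892, 0.0, -1.644]
contact_force: [0.4, -0.7, -3.8]
finger_gap: 13.7
gripper_force: 30.0
```

>>> servo_tool --steps '[{"delta_pos": [0,0.003,0.012],"turn": [0,0,0],"fingers": 1},{"delta_pos": [0,0.002,0.008],"turn": [0,0,0],"fingers": 1}]'

```text
clock: 9.72
tcp_pos: [469.2, -348.1, 114.4]
tool_rot: [-2.892, 0.0, -1.644]
contact_force: [-0.1, -0.7, -4.3]
finger_gap: 13.6
gripper_force: 30.0
```

```bash
python3 - <<'E'
from h import *
R=tilt(.25)
go((bar(-11,-73,97,.25)[0],R,2))
E
```

```text
9.72 [ 469.2 -348.1  114.4] [-2.892  0.    -1.644] F [-0.1 -0.7 -4.3] gap 13.6 30.0 q [-0.35  0.21 -0.47 -0.11 -0.66  0.36]
2 turn [0.0003, 0.0003, 0.0011] [0.0, 0.0034, 0.0146]
```

>>> servo_tool --steps '[{"delta_pos": [0,0.003,0.012],"turn": [0,0,0],"fingers": 1},{"delta_pos": [0,0.003,0.011],"turn": [0,0,0],"fingers": 1}]'

```text
clock: 9.98
tcp_pos: [469.3, -348.2, 90.9]
tool_rot: [-2.891, -0.0, -1.644]
contact_force: [-0.1, 0.1, -3.8]
finger_gap: 13.8
gripper_force: 30.0
```

>>> servo_tool --steps '[{"delta_pos": [0,0.0015,0.006],"turn": [0,0,0],"fingers": 1},{"delta_pos": [0,0.001,0.004],"turn": [0,0,0],"fingers": 1}]'

```text
clock: 10.22
tcp_pos: [469.8, -348.4, 81.2]
tool_rot: [-2.891, -0.0, -1.644]
contact_force: [0.6, -0.3, 4.3]
finger_gap: 13.9
gripper_force: 30.0
```

>>> servo_tool --steps '[{"delta_pos": [0,0,0],"turn": [0,0,0],"fingers": 1},{"delta_pos": [0,0,0],"turn": [0,0,0],"fingers": 1},{"delta_pos": [0,0,0.002],"turn": [0,0,0],"fingers": 1},{"delta_pos": [0,0,0.002],"turn": [0,0,0],"fingers": 1}]' --squeeze 4

```text
clock: 10.72
tcp_pos: [472.4, -349.2, 79.0]
tool_rot: [-2.887, -0.002, -1.643]
contact_force: [1.5, -0.6, 5.4]
finger_gap: 14.5
gripper_force: 4.0
```

>>> servo_tool --steps '[{"delta_pos": [0,0,0.002],"turn": [0,0,0],"fingers": 1},{"delta_pos": [0,0,0.002],"turn": [0,0,0],"fingers": 1},{"delta_pos": [0,0,0],"turn": [0,0,0],"fingers": 1}]' --squeeze 3

```text
clock: 11.1
tcp_pos: [474.3, -349.4, 75.6]
tool_rot: [-2.886, -0.002, -1.643]
contact_force: [4.1, -1.1, 4.0]
finger_gap: 14.9
gripper_force: 3.0
```

```bash
python3 - <<'E'
from h import *
st()
c=camera("side")
a=cv2.resize(c["image"][80:200,310:430],None,fx=4.5,fy=4.5,interpolation=3)
cv2.imwrite("pics/in1.png",a)
E
```

```text
11.1 [ 474.3 -349.4   75.6] [-2.886e+00 -2.000e-03 -1.643e+00] F [ 4.1 -1.1  4. ] gap 14.9 3.0 q [-0.35  0.26 -0.5  -0.13 -0.56  0.38]
```

View pics/in1.png

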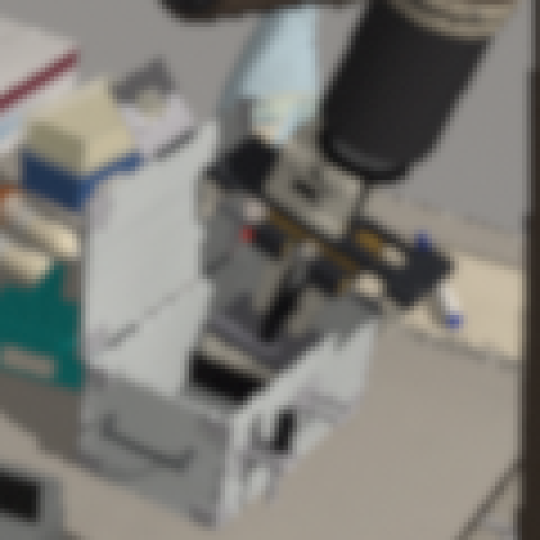

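>>> servo_tool --steps '[{"delta_pos": [0,-0.003,0.001],"turn": [0,0,0],"fingers": 1},{"delta_pos": [0,-0.002,0.001],"turn": [0,0,0],"fingers": 1},{"delta_pos": [0,0,0.002],"turn": [0,0,0],"fingers": 1},{"delta_pos": [0,0,0.001],"turn": [0,0,0],"fingers": 1}]'

```text
clock: 11.65
tcp_pos: [479.1, -349.4, 70.8]
tool_rot: [-2.889, -0.001, -1.643]
contact_force: [4.8, -1.6, 5.5]
finger_gap: 21.0
gripper_force: 3.0
```

>>> servo_tool --steps '[{"delta_pos": [0,0,0],"turn": [0,0,0],"fingers": 0.8},{"delta_pos": [0,0,0],"turn": [0,0,0],"fingers": 0.78},{"delta_pos": [0,0,0],"turn": [0,0,0],"fingers": 0.75},{"delta_pos": [0,0,0],"turn": [0,0,0],"fingers": 0.7}]'

```text
clock: 12.15
tcp_pos: [477.4, -348.6, 69.8]
tool_rot: [-2.892, 0.0, -1.644]
contact_force: [2.9, -0.3, 1.9]
finger_gap: 25.0
gripper_force: 1.8
```

>>> servo_tool --steps '[{"delta_pos": [0,0.003,0],"turn": [0,0,0],"fingers": 0.65},{"delta_pos": [0,0,0],"turn": [0,0,0],"fingers": 0.6},{"delta_pos": [0,0,0],"turn": [0,0,0],"fingers": 0.6}]'

```text
clock: 12.52
tcp_pos: [472.8, -347.9, 68.1]
tool_rot: [-2.895, 0.001, -1.644]
contact_force: [-1.0, 0.3, -0.7]
finger_gap: 34.7
gripper_force: 0.0
```

```bash
python3 - <<'E'
from h import *
st()
c=camera("side")
a=cv2.resize(c["image"][80:200,310:430],None,fx=4.5,fy=4.5,interpolation=3)
cv2.imwrite("pics/in1b.png",a)
E
```

```text
12.53 [ 472.8 -347.9   68.1] [-2.895e+00  1.000e-03 -1.644e+00] F [-1.   0.3 -0.7] gap 34.7 0.0 q [-0.35  0.27 -0.51 -0.13 -0.56  0.38]
```

View pics/in1b.png

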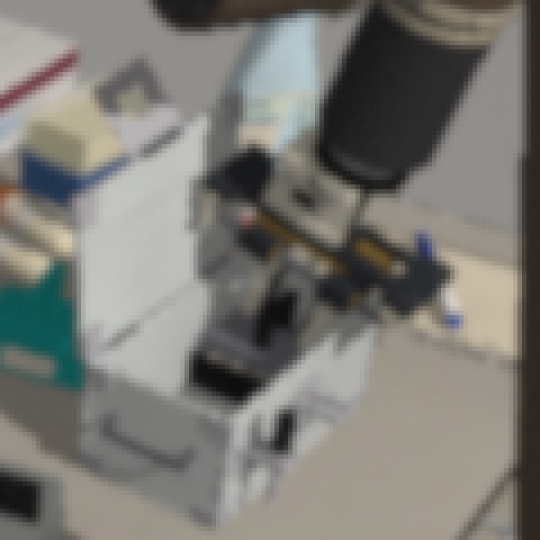

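Box_1 lies flat in its bay with the fingers free, and the lid has been pushed further back. Retreating along the tool axis.

>>> servo_tool --steps '[{"delta_pos": [0,0,-0.015],"turn": [0,0,0],"fingers": 0.6},{"delta_pos": [0,0,-0.03],"turn": [0,0,0],"fingers": 0.6},{"delta_pos": [0,0,-0.045],"turn": [0,0,0],"fingers": 0.6},{"delta_pos": [0,0,-0.045],"turn": [0,0,0],"fingers": 0.3},{"delta_pos": [-0.03,0,0],"turn": [-0.125,0,0],"fingers": 0},{"delta_pos": [-0.045,0,0],"turn": [-0.125,0,0],"fingers": 0},{"delta_pos": [-0.05,0,0],"turn": [0,0,0],"fingers": 0},{"delta_pos": [-0.03,0,0],"turn": [0,0,0],"fingers": 0}]' --squeeze 20

```text
clock: 13.58
tcp_pos: [452.2, -189.8, 200.7]
tool_rot: [3.142, -0.0, -1.643]
contact_force: [0.3, 0.9, -0.2]
finger_gap: 79.4
gripper_force: 0.0
```

```bash
cat >> h.py <<'E'
def handles():
    "dark runs along the lane at bar height (top camera): world x,y of bar centres"
    c=camera("top"); g=cv2.GaussianBlur(cv2.cvtColor(c["image"],cv2.COLOR_BGR2GRAY),(3,3),0).astype(float)
    u=np.array([-.1235,.9923,0]);n=np.array([.9923,.1235,0]);o=np.array([525,87,130.])
    ss=np.arange(-90,320,2.);v=[]
    for s in ss:
        P=[px(c,o+u*s+n*k) for k in(-12,-6,0,6,12)]
        v.append(np.median([g[int(round(b)),int(round(a))] for a,b in P]))
    v=np.array(v); lo=v<45
    i=0
    while i<len(ss):
        if lo[i]:
            j=i
            while j<len(ss) and lo[j]: j+=1
            print("dark s",ss[i],ss[j-1],"min",v[i:j].min(),"centre",(o+u*(ss[i]+ss[j-1])/2).round(1)); i=j
        i+=1
    return c,g
E
python3 - <<'E'
from h import *
st();handles()
c,g=handles()
o=np.array([525,87,130.])
# transverse extent at bars
E
```

```text
13.57 [ 452.2 -189.8  200.7] [ 3.142 -0.    -1.643] F [ 0.3  0.9 -0.2] gap 79.4 0.0 q [ 0.    0.07 -0.42  0.   -1.08 -0.08]
dark s 110.0 116.0 min 31.0 centre [511.  199.1 130. ]
dark s 256.0 266.0 min 31.0 centre [492.8 346.  130. ]
dark s 108.0 116.0 min 32.0 centre [511.2 198.1 130. ]
dark s 256.0 264.0 min 31.0 centre [492.9 345.  130. ]
```

```bash
python3 - <<'E'
from h import *
D=Ro.from_euler('xyz',[np.pi,0,-3.02])
go((np.array([500,0,190]),D,8),(np.array([510.5,198,165]),D,4),(np.array([510.5,198,111]),D,4))
E
```

```text
13.68 [ 452.3 -189.5  201.1] [-3.141  0.    -1.641] F [-0.2  0.2  0.8] gap 85.3 0.0 q [ 0.01  0.07 -0.42 -0.   -1.08 -0.08]
8 turn [-0.0001, 0.0001, 0.1724] [[-0.024, -0.0043, 0.0014], [-0.0244, -0.0001, 0.0014], [-0.0241, 0.0041, 0.0014], [-0.023, 0.0082, 0.0014], [-0.0213, 0.012, 0.0014], [-0.0189, 0.0155, 0.0014], [-0.016, 0.0185, 0.0014], [-0.0126, 0.0209, 0.0014]]
4 turn [0.0, 0.0, 0.0] [-0.0086, 0.0488, 0.0063]
4 turn [0.0, 0.0, 0.0] [0.0, -0.0, 0.0135]
```

>>> servo_tool --steps '[{"delta_pos": [-0.024,-0.0043,0.0014],"turn": [0,0,0.1724],"fingers": 0},{"delta_pos": [-0.0244,0,0.0014],"turn": [0,0,0.1724],"fingers": 0},{"delta_pos": [-0.024,0.004,0.0014],"turn": [0,0,0.1724],"fingers": 0},{"delta_pos": [-0.023,0.008,0.0014],"turn": [0,0,0.1724],"fingers": 0},{"delta_pos": [-0.021,0.012,0.0014],"turn": [0,0,0.1724],"fingers": 0},{"delta_pos": [-0.019,0.0155,0.0014],"turn": [0,0,0.1724],"fingers": 0},{"delta_pos": [-0.016,0.0185,0.0014],"turn": [0,0,0.1724],"fingers": 0},{"delta_pos": [-0.0126,0.021,0.0014],"turn": [0,0,0.1724],"fingers": 0}]'

```text
clock: 14.68
tcp_pos: [500.7, -2.4, 189.5]
tool_rot: [-3.141, 0.0, -3.029]
contact_force: [0.9, -0.4, 0.1]
finger_gap: 87.6
gripper_force: 0.0
```

>>> servo_tool --steps '[{"delta_pos": [-0.0086,0.0488,0.006],"turn": [0,0,0],"fingers": 0},{"delta_pos": [-0.0086,0.0488,0.006],"turn": [0,0,0],"fingers": 0},{"delta_pos": [-0.0086,0.0488,0.006],"turn": [0,0,0],"fingers": 0},{"delta_pos": [-0.0086,0.0488,0.006],"turn": [0,0,0],"fingers": 0},{"delta_pos": [0,0,0],"turn": [0,0,0],"fingers": 0},{"delta_pos": [0,0,0],"turn": [0,0,0],"fingers": 0}]'

```text
clock: 15.42
tcp_pos: [511.6, 194.9, 165.1]
tool_rot: [-3.141, -0.0, -3.023]
contact_force: [-0.7, -0.6, -0.4]
finger_gap: 87.3
gripper_force: 0.0
```

```bash
python3 - <<'E'
from h import *
D=Ro.from_euler('xyz',[np.pi,0,-3.02])
go((np.array([510.5,198,111]),D,4))
E
```

```text
15.43 [511.6 194.9 165.1] [-3.141 -0.    -3.023] F [-0.7 -0.6 -0.4] gap 87.3 0.0 q [ 0.72  0.2  -0.36  0.   -1.01 -2.17]
4 turn [-0.0001, -0.0001, -0.0007] [0.0002, 0.0008, 0.0135]
```

>>> servo_tool --steps '[{"delta_pos": [0.001,0.002,0.0145],"turn": [0,0,0],"fingers": 0.2},{"delta_pos": [0,0.001,0.0145],"turn": [0,0,0],"fingers": 0.4},{"delta_pos": [0,0,0.0145],"turn": [0,0,0],"fingers": 0.5},{"delta_pos": [0,0,0.0105],"turn": [0,0,0],"fingers": 0.6},{"delta_pos": [0,0,0],"turn": [0,0,0],"fingers": 1},{"delta_pos": [0,0,0],"turn": [0,0,0],"fingers": 1},{"delta_pos": [0,0,0],"turn": [0,0,0],"fingers": 1},{"delta_pos": [0,0,0],"turn": [0,0,0],"fingers": 1}]' --squeeze 20

```text
clock: 16.42
tcp_pos: [510.6, 198.6, 111.2]
tool_rot: [3.141, 0.001, -3.023]
contact_force: [-0.2, -2.3, 1.7]
finger_gap: 13.5
gripper_force: 20.0
```

>>> servo_tool --steps '[{"delta_pos": [0,0,0],"turn": [0,0,0],"fingers": 1},{"delta_pos": [0,0,0],"turn": [0,0,0],"fingers": 1}]'

```text
clock: 16.68
tcp_pos: [510.6, 198.5, 111.2]
tool_rot: [3.141, 0.001, -3.023]
contact_force: [-1.8, -0.4, 2.5]
finger_gap: 13.8
gripper_force: 20.0
```

>>> servo_tool --steps '[{"delta_pos": [0,-0.01,0],"turn": [0,0,0],"fingers": 1},{"delta_pos": [-0.0005,-0.02,0],"turn": [0,0,0],"fingers": 1},{"delta_pos": [-0.0005,-0.03,0],"turn": [0,0,0],"fingers": 1},{"delta_pos": [-0.0005,-0.03,0],"turn": [0,0,0],"fingers": 1},{"delta_pos": [-0.0005,-0.03,0],"turn": [0,0,0],"fingers": 1},{"delta_pos": [-0.0005,-0.02,0],"turn": [0,0,0],"fingers": 1},{"delta_pos": [0,-0.015,0],"turn": [0,0,0],"fingers": 1},{"delta_pos": [0,-0.008,0],"turn": [0,0,0],"fingers": 1}]'

```text
clock: 17.68
tcp_pos: [531.5, 35.3, 111.2]
tool_rot: [-3.141, -0.001, -3.024]
contact_force: [-3.5, -0.1, 8.6]
finger_gap: 13.8
gripper_force: 20.0
```

>>> servo_tool --steps '[{"delta_pos": [0,-0.003,0],"turn": [0,0,0],"fingers": 1},{"delta_pos": [0,-0.0015,0],"turn": [0,0,0],"fingers": 1},{"delta_pos": [0,-0.0015,0],"turn": [0,0,0],"fingers": 1}]'

```text
clock: 18.05
tcp_pos: [532.1, 29.9, 111.2]
tool_rot: [-3.141, -0.001, -3.023]
contact_force: [-3.5, 0.4, 7.9]
finger_gap: 13.8
gripper_force: 20.0
```

>>> servo_tool --steps '[{"delta_pos": [0,-0.0015,0],"turn": [0,0,0],"fingers": 1},{"delta_pos": [0,-0.0015,0],"turn": [0,0,0],"fingers": 1}]'

```text
clock: 18.3
tcp_pos: [532.6, 28.9, 111.3]
tool_rot: [3.139, 0.0, -3.024]
contact_force: [-9.2, 16.3, 11.4]
finger_gap: 13.6
gripper_force: 20.0
```

>>> servo_tool --steps '[{"delta_pos": [0,0.0015,0],"turn": [0,0,0],"fingers": 1},{"delta_pos": [0,0,-0.01],"turn": [0,0,0],"fingers": 1},{"delta_pos": [0,0,-0.02],"turn": [0,0,0],"fingers": 1},{"delta_pos": [0,0,-0.025],"turn": [0,0,0],"fingers": 1},{"delta_pos": [0,0,-0.025],"turn": [0,0,0],"fingers": 1},{"delta_pos": [0,0,-0.025],"turn": [0,0,0],"fingers": 1},{"delta_pos": [0,0,0],"turn": [0,0,0],"fingers": 1}]' --squeeze 30

```text
clock: 19.18
tcp_pos: [533.8, 29.2, 217.2]
tool_rot: [3.141, 0.003, -3.023]
contact_force: [1.0, 0.6, -4.8]
finger_gap: 13.4
gripper_force: 30.0
```

>>> servo_tool --steps '[{"delta_pos": [0.0137,-0.0156,0],"turn": [0,0,-0.172],"fingers": 1},{"delta_pos": [0.0162,-0.013,0],"turn": [0,0,-0.172],"fingers": 1},{"delta_pos": [0.018,-0.01,0],"turn": [0,0,-0.172],"fingers": 1},{"delta_pos": [0.0196,-0.0068,0],"turn": [0,0,-0.172],"fingers": 1},{"delta_pos": [0.0205,-0.0034,0],"turn": [0,0,-0.172],"fingers": 1},{"delta_pos": [0.0207,0,0],"turn": [0,0,-0.172],"fingers": 1},{"delta_pos": [0.0204,0.0037,0],"turn": [0,0,-0.172],"fingers": 1},{"delta_pos": [0.0195,0.0072,0],"turn": [0,0,-0.172],"fingers": 1}]'

```text
clock: 20.18
tcp_pos: [437.8, -108.2, 214.1]
tool_rot: [3.139, -0.0, -1.642]
contact_force: [0.7, -0.4, -4.4]
finger_gap: 13.4
gripper_force: 30.0
```

```bash
python3 - <<'E'
from h import *
P,R=bar(-11.5,0,215,.25)
go((chest(-30,0,215),tilt(0),4),(P,R,2),(bar(-11.5,0,110,.25)[0],R,8))
E
```

```text
20.18 [ 437.8 -108.2  214.1] [ 3.139 -0.    -1.642] F [ 0.7 -0.4 -4.4] gap 13.4 30.0 q [ 0.2  -0.01 -0.47 -0.   -1.11 -0.27]
4 turn [0.0007, -0.0, 0.0011] [0.041, -0.0068, -0.0003]
2 turn [0.125, -0.0, -0.0] [[-0.0, -0.0109, 0.0063], [-0.0, -0.01, 0.0076]]
8 turn [0.0, 0.0, 0.0] [0.0, 0.0032, 0.0127]
```

>>> servo_tool --steps '[{"delta_pos": [0.025,-0.004,0],"turn": [0,0,0],"fingers": 1},{"delta_pos": [0.045,-0.0075,0],"turn": [0,0,0],"fingers": 1},{"delta_pos": [0.045,-0.0075,0],"turn": [0,0,0],"fingers": 1},{"delta_pos": [0.033,-0.0055,0],"turn": [0,0,0],"fingers": 1},{"delta_pos": [0.016,-0.0025,0],"turn": [0,0,0],"fingers": 1},{"delta_pos": [0,-0.011,0.006],"turn": [0.125,0,0],"fingers": 1},{"delta_pos": [0,-0.01,0.0075],"turn": [0.125,0,0],"fingers": 1},{"delta_pos": [0,0,0],"turn": [0,0,0],"fingers": 1}]'

```text
clock: 21.18
tcp_pos: [472.8, -274.1, 202.0]
tool_rot: [-2.895, 0.001, -1.648]
contact_force: [0.3, -0.5, -4.6]
finger_gap: 14.0
gripper_force: 30.0
```

```bash
python3 - <<'E'
from h import *
R=tilt(.25)
go((bar(-11.5,0,110,.25)[0],R,8))
E
```

```text
21.18 [ 472.8 -274.1  202. ] [-2.895e+00  1.000e-03 -1.648e+00] F [ 0.3 -0.5 -4.6] gap 14.0 30.0 q [-0.19  0.04 -0.47 -0.04 -0.82  0.13]
8 turn [0.0005, 0.0001, -0.0003] [0.0002, 0.0029, 0.0127]
```

>>> servo_tool --steps '[{"delta_pos": [0.001,0.003,0.0125],"turn": [0,0,0],"fingers": 1},{"delta_pos": [0,0.003,0.0125],"turn": [0,0,0],"fingers": 1},{"delta_pos": [0,0.003,0.0125],"turn": [0,0,0],"fingers": 1},{"delta_pos": [0,0.003,0.0125],"turn": [0,0,0],"fingers": 1},{"delta_pos": [0,0.003,0.0125],"turn": [0,0,0],"fingers": 1}]'

```text
clock: 21.8
tcp_pos: [476.4, -275.8, 138.2]
tool_rot: [-2.892, 0.0, -1.647]
contact_force: [-0.5, -0.8, -4.5]
finger_gap: 13.6
gripper_force: 30.0
```

>>> servo_tool --steps '[{"delta_pos": [0,0.003,0.0125],"turn": [0,0,0],"fingers": 1},{"delta_pos": [0,0.003,0.0125],"turn": [0,0,0],"fingers": 1}]'

```text
clock: 22.05
tcp_pos: [476.7, -275.9, 112.7]
tool_rot: [-2.892, 0.0, -1.647]
contact_force: [-0.5, -0.1, -4.7]
finger_gap: 14.0
gripper_force: 30.0
```

>>> servo_tool --steps '[{"delta_pos": [0,0.0025,0.01],"turn": [0,0,0],"fingers": 1},{"delta_pos": [0,0.0025,0.01],"turn": [0,0,0],"fingers": 1}]'

```text
clock: 22.3
tcp_pos: [476.8, -275.9, 92.3]
tool_rot: [-2.892, -0.0, -1.647]
contact_force: [-1.6, 0.2, -4.7]
finger_gap: 13.9
gripper_force: 30.0
```

>>> servo_tool --steps '[{"delta_pos": [0,0.0017,0.007],"turn": [0,0,0],"fingers": 1},{"delta_pos": [0,0.001,0.004],"turn": [0,0,0],"fingers": 1}]'

```text
clock: 22.55
tcp_pos: [476.8, -275.9, 81.2]
tool_rot: [-2.892, 0.0, -1.647]
contact_force: [-1.8, -0.5, -4.4]
finger_gap: 13.8
gripper_force: 30.0
```

>>> servo_tool --steps '[{"delta_pos": [0,0.001,0.002],"turn": [0,0,0],"fingers": 1},{"delta_pos": [0,0.001,0.001],"turn": [0,0,0],"fingers": 1}]'

```text
clock: 22.8
tcp_pos: [477.7, -276.4, 80.2]
tool_rot: [-2.888, -0.001, -1.646]
contact_force: [-3.8, 2.8, 13.3]
finger_gap: 13.5
gripper_force: 30.0
```

>>> servo_tool --steps '[{"delta_pos": [0,0.001,0],"turn": [0,0,0],"fingers": 1},{"delta_pos": [0,0.001,0.001],"turn": [0,0,0],"fingers": 1},{"delta_pos": [0,0.001,0.002],"turn": [0,0,0],"fingers": 1},{"delta_pos": [0,0.001,0.002],"turn": [0,0,0],"fingers": 1}]' --squeeze 4

```text
clock: 23.3
tcp_pos: [477.8, -276.6, 75.5]
tool_rot: [-2.882, -0.002, -1.646]
contact_force: [4.3, -0.2, 7.8]
finger_gap: 14.3
gripper_force: 4.0
```

>>> servo_tool --steps '[{"delta_pos": [0,0.001,0.002],"turn": [0,0,0],"fingers": 1},{"delta_pos": [0,0.001,0.002],"turn": [0,0,0],"fingers": 1},{"delta_pos": [0,0,0.001],"turn": [0,0,0],"fingers": 1}]' --squeeze 3

```text
clock: 23.68
tcp_pos: [476.4, -276.4, 69.6]
tool_rot: [-2.884, -0.002, -1.646]
contact_force: [5.3, -0.5, 5.9]
finger_gap: 13.8
gripper_force: 3.0
```

>>> servo_tool --steps '[{"delta_pos": [0,0,0],"turn": [0,0,0],"fingers": 0.82},{"delta_pos": [0,0,0],"turn": [0,0,0],"fingers": 0.8},{"delta_pos": [0,0,0],"turn": [0,0,0],"fingers": 0.78},{"delta_pos": [0,0,0],"turn": [0,0,0],"fingers": 0.75},{"delta_pos": [0,0,0],"turn": [0,0,0],"fingers": 0.7},{"delta_pos": [0,0,0],"turn": [0,0,0],"fingers": 0.6},{"delta_pos": [0,0,0],"turn": [0,0,0],"fingers": 0.6},{"delta_pos": [0,0,0],"turn": [0,0,0],"fingers": 0.6}]'

```text
clock: 24.68
tcp_pos: [471.8, -275.4, 66.6]
tool_rot: [-2.893, 0.0, -1.647]
contact_force: [2.0, 0.5, 0.2]
finger_gap: 34.9
gripper_force: 0.6
```

>>> servo_tool --steps '[{"delta_pos": [0,0,-0.015],"turn": [0,0,0],"fingers": 0.6},{"delta_pos": [0,0,-0.03],"turn": [0,0,0],"fingers": 0.6},{"delta_pos": [0,0,-0.045],"turn": [0,0,0],"fingers": 0.6},{"delta_pos": [0,0,-0.045],"turn": [0,0,0],"fingers": 0.3},{"delta_pos": [-0.03,0,0],"turn": [-0.125,0,0],"fingers": 0},{"delta_pos": [-0.045,0,0],"turn": [-0.125,0,0],"fingers": 0},{"delta_pos": [-0.05,0,0],"turn": [0,0,0],"fingers": 0},{"delta_pos": [-0.04,0,0],"turn": [0,0,0],"fingers": 0}]' --squeeze 20

```text
clock: 25.68
tcp_pos: [451.1, -107.1, 198.5]
tool_rot: [3.141, -0.0, -1.647]
contact_force: [0.0, -0.1, 0.2]
finger_gap: 79.2
gripper_force: 0.0
```

```bash
python3 - <<'E'
from h import *
handles()
D=Ro.from_euler('xyz',[np.pi,0,-3.02])
go((np.array([500,60,190]),D,8),(np.array([492.8,345.5,165]),D,6))
s=camera("side");c=camera("top");
a=cv2.resize(s["image"][80:200,310:430],None,fx=3.3,fy=3.3,interpolation=3);b=cv2.resize(c["image"][170:290,355:475],None,fx=3.3,fy=3.3,interpolation=3)
cv2.imwrite("pics/two.png",np.hstack([a,b]))
E
```

```text
dark s 256.0 264.0 min 30.0 centre [492.9 345.  130. ]
25.73 [ 451.5 -104.5  198.8] [-3.141e+00  1.000e-03 -1.646e+00] F [-0.4  3.4 -0.1] gap 83.2 0.0 q [ 0.2   0.03 -0.48 -0.   -1.07 -0.27]
8 turn [0.0, 0.0001, 0.1717] [[-0.021, -0.0045, 0.0011], [-0.0214, -0.0008, 0.0011], [-0.0213, 0.0028, 0.0011], [-0.0205, 0.0064, 0.0011], [-0.0191, 0.0098, 0.0011], [-0.0171, 0.0129, 0.0011], [-0.0146, 0.0157, 0.0011], [-0.0118, 0.0179, 0.0011]]
6 turn [0.0, 0.0, 0.0] [-0.0046, 0.0474, 0.0042]
```

View pics/two.png

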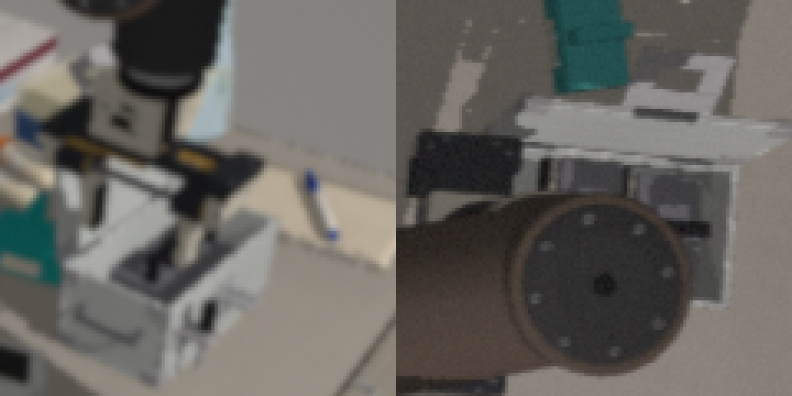

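Right panel: box_1 and box_2 sit in their bays, with lids visible near (590,175) and (670,195). Next is box_3.

>>> servo_tool --steps '[{"delta_pos": [-0.021,-0.0045,0.001],"turn": [0,0,0.1717],"fingers": 0},{"delta_pos": [-0.0214,-0.0008,0.001],"turn": [0,0,0.1717],"fingers": 0},{"delta_pos": [-0.0213,0.0028,0.001],"turn": [0,0,0.1717],"fingers": 0},{"delta_pos": [-0.0205,0.0064,0.001],"turn": [0,0,0.1717],"fingers": 0},{"delta_pos": [-0.019,0.0098,0.001],"turn": [0,0,0.1717],"fingers": 0},{"delta_pos": [-0.017,0.013,0.001],"turn": [0,0,0.1717],"fingers": 0},{"delta_pos": [-0.0146,0.0157,0.001],"turn": [0,0,0.1717],"fingers": 0},{"delta_pos": [-0.0118,0.018,0.001],"turn": [0,0,0.1717],"fingers": 0}]'

```text
clock: 26.82
tcp_pos: [500.0, 55.5, 190.4]
tool_rot: [-3.141, -0.0, -3.027]
contact_force: [1.0, -0.1, -0.0]
finger_gap: 87.7
gripper_force: 0.0
```

>>> servo_tool --steps '[{"delta_pos": [-0.0046,0.0474,0.004],"turn": [0,0,0],"fingers": 0},{"delta_pos": [-0.0046,0.0474,0.004],"turn": [0,0,0],"fingers": 0},{"delta_pos": [-0.0046,0.0474,0.004],"turn": [0,0,0],"fingers": 0},{"delta_pos": [-0.0046,0.0474,0.004],"turn": [0,0,0],"fingers": 0},{"delta_pos": [-0.0046,0.0474,0.004],"turn": [0,0,0],"fingers": 0},{"delta_pos": [-0.0046,0.0474,0.004],"turn": [0,0,0],"fingers": 0},{"delta_pos": [0,0,0],"turn": [0,0,0],"fingers": 0},{"delta_pos": [0,0,0],"turn": [0,0,0],"fingers": 0}]'

```text
clock: 27.82
tcp_pos: [493.3, 340.7, 165.9]
tool_rot: [-3.141, -0.001, -3.021]
contact_force: [0.1, -0.0, -0.2]
finger_gap: 87.6
gripper_force: 0.0
```

```bash
python3 - <<'E'
from h import *
D=Ro.from_euler('xyz',[np.pi,0,-3.02])
go((np.array([492.8,345.5,111]),D,4))
E
```

```text
27.82 [493.3 340.7 165.9] [-3.141e+00 -1.000e-03 -3.021e+00] F [ 0.1 -0.  -0.2] gap 87.6 0.0 q [ 0.93  0.28 -0.24  0.   -1.05 -2.38]
4 turn [-0.0002, -0.0002, -0.0002] [-0.0, 0.0012, 0.0137]
```

>>> servo_tool --steps '[{"delta_pos": [0,0.003,0.0145],"turn": [0,0,0],"fingers": 0.2},{"delta_pos": [0,0.001,0.0145],"turn": [0,0,0],"fingers": 0.4},{"delta_pos": [0,0,0.0145],"turn": [0,0,0],"fingers": 0.5},{"delta_pos": [0,0,0.011],"turn": [0,0,0],"fingers": 0.6},{"delta_pos": [0,0,0],"turn": [0,0,0],"fingers": 1},{"delta_pos": [0,0,0],"turn": [0,0,0],"fingers": 1},{"delta_pos": [0,0,0],"turn": [0,0,0],"fingers": 1},{"delta_pos": [0,0,0],"turn": [0,0,0],"fingers": 1}]' --squeeze 20

```text
clock: 28.82
tcp_pos: [493.0, 346.0, 111.9]
tool_rot: [3.141, 0.001, -3.02]
contact_force: [1.7, -0.6, 0.9]
finger_gap: 13.5
gripper_force: 20.0
```

>>> servo_tool --steps '[{"delta_pos": [0,0,0],"turn": [0,0,0],"fingers": 1},{"delta_pos": [0,0,0],"turn": [0,0,0],"fingers": 1}]'

```text
clock: 29.08
tcp_pos: [493.1, 346.0, 111.9]
tool_rot: [3.141, 0.001, -3.02]
contact_force: [0.3, 0.5, 2.6]
finger_gap: 14.0
gripper_force: 19.9
```

Drag about 311 mm along the lane, then creep.

>>> servo_tool --steps '[{"delta_pos": [0,-0.01,0],"turn": [0,0,0],"fingers": 1},{"delta_pos": [0,-0.02,0],"turn": [0,0,0],"fingers": 1},{"delta_pos": [0,-0.03,0],"turn": [0,0,0],"fingers": 1},{"delta_pos": [0,-0.03,0],"turn": [0,0,0],"fingers": 1},{"delta_pos": [0,-0.03,0],"turn": [0,0,0],"fingers": 1},{"delta_pos": [0,-0.03,0],"turn": [0,0,0],"fingers": 1},{"delta_pos": [0,-0.03,0],"turn": [0,0,0],"fingers": 1}]'

```text
clock: 29.95
tcp_pos: [514.8, 165.5, 111.9]
tool_rot: [3.141, 0.001, -3.021]
contact_force: [1.4, 0.6, 3.8]
finger_gap: 13.5
gripper_force: 19.9
```

>>> servo_tool --steps '[{"delta_pos": [0,-0.03,0],"turn": [0,0,0],"fingers": 1},{"delta_pos": [0,-0.03,0],"turn": [0,0,0],"fingers": 1},{"delta_pos": [0,-0.03,0],"turn": [0,0,0],"fingers": 1},{"delta_pos": [0,-0.02,0],"turn": [0,0,0],"fingers": 1},{"delta_pos": [0,-0.012,0],"turn": [0,0,0],"fingers": 1},{"delta_pos": [0,-0.006,0],"turn": [0,0,0],"fingers": 1},{"delta_pos": [0,-0.002,0],"turn": [0,0,0],"fingers": 1}]'

```text
clock: 30.82
tcp_pos: [530.4, 37.5, 111.8]
tool_rot: [3.142, 0.001, -3.021]
contact_force: [-0.9, 0.0, 5.9]
finger_gap: 13.8
gripper_force: 19.9
```

>>> servo_tool --steps '[{"delta_pos": [0,-0.002,0],"turn": [0,0,0],"fingers": 1},{"delta_pos": [0,-0.0015,0],"turn": [0,0,0],"fingers": 1},{"delta_pos": [0,-0.0015,0],"turn": [0,0,0],"fingers": 1}]'

```text
clock: 31.2
tcp_pos: [530.9, 32.9, 111.8]
tool_rot: [-3.142, 0.001, -3.02]
contact_force: [-1.1, 0.2, 7.0]
finger_gap: 13.6
gripper_force: 19.9
```

>>> servo_tool --steps '[{"delta_pos": [0,-0.0025,0],"turn": [0,0,0],"fingers": 1},{"delta_pos": [0,-0.0015,0],"turn": [0,0,0],"fingers": 1},{"delta_pos": [0,-0.0015,0],"turn": [0,0,0],"fingers": 1},{"delta_pos": [0,-0.0005,0],"turn": [0,0,0],"fingers": 1}]'

```text
clock: 31.7
tcp_pos: [531.5, 28.8, 111.9]
tool_rot: [3.139, 0.001, -3.02]
contact_force: [-6.3, 13.3, 9.3]
finger_gap: 14.2
gripper_force: 20.0
```

>>> servo_tool --steps '[{"delta_pos": [0,0.0015,0],"turn": [0,0,0],"fingers": 1},{"delta_pos": [0,0,-0.01],"turn": [0,0,0],"fingers": 1},{"delta_pos": [0,0,-0.02],"turn": [0,0,0],"fingers": 1},{"delta_pos": [0,0,-0.025],"turn": [0,0,0],"fingers": 1},{"delta_pos": [0,0,-0.025],"turn": [0,0,0],"fingers": 1},{"delta_pos": [0,0,-0.025],"turn": [0,0,0],"fingers": 1},{"delta_pos": [0,0,0],"turn": [0,0,0],"fingers": 1}]' --squeeze 30

```text
clock: 32.58
tcp_pos: [531.7, 28.5, 217.7]
tool_rot: [3.141, 0.002, -3.021]
contact_force: [-0.6, 0.4, -4.4]
finger_gap: 13.7
gripper_force: 29.9
```

>>> servo_tool --steps '[{"delta_pos": [0.0137,-0.0156,0],"turn": [0,0,-0.172],"fingers": 1},{"delta_pos": [0.0162,-0.013,0],"turn": [0,0,-0.172],"fingers": 1},{"delta_pos": [0.018,-0.01,0],"turn": [0,0,-0.172],"fingers": 1},{"delta_pos": [0.0196,-0.0068,0],"turn": [0,0,-0.172],"fingers": 1},{"delta_pos": [0.0205,-0.0034,0],"turn": [0,0,-0.172],"fingers": 1},{"delta_pos": [0.0207,0,0],"turn": [0,0,-0.172],"fingers": 1},{"delta_pos": [0.0204,0.0037,0],"turn": [0,0,-0.172],"fingers": 1},{"delta_pos": [0.0195,0.0072,0],"turn": [0,0,-0.172],"fingers": 1}]'

```text
clock: 33.58
tcp_pos: [436.2, -109.1, 214.7]
tool_rot: [3.139, -0.0, -1.639]
contact_force: [-0.0, -0.0, -3.3]
finger_gap: 13.3
gripper_force: 29.9
```

```bash
python3 - <<'E'
from h import *
P,R=bar(-11.5,73,215,.25)
go((chest(-30,73,215),tilt(0),3),(P,R,2))
E
```

```text
33.58 [ 436.2 -109.1  214.7] [ 3.139 -0.    -1.639] F [-0.  -0.  -3.3] gap 13.3 29.9 q [ 0.19 -0.01 -0.47 -0.   -1.11 -0.26]
3 turn [0.001, -0.0, 0.0022] [0.03, -0.0095, -0.0001]
2 turn [0.125, -0.0, -0.0] [[-0.0, -0.0109, 0.0063], [-0.0, -0.01, 0.0076]]
```

>>> servo_tool --steps '[{"delta_pos": [0.025,-0.008,0],"turn": [0,0,0.003],"fingers": 1},{"delta_pos": [0.04,-0.0125,0],"turn": [0,0,0.003],"fingers": 1},{"delta_pos": [0.025,-0.008,0],"turn": [0,0,0],"fingers": 1},{"delta_pos": [0,-0.011,0.006],"turn": [0.125,0,0],"fingers": 1},{"delta_pos": [0,-0.01,0.0075],"turn": [0.125,0,0],"fingers": 1},{"delta_pos": [0,0,0],"turn": [0,0,0],"fingers": 1},{"delta_pos": [0,0,0],"turn": [0,0,0],"fingers": 1}]'

```text
clock: 34.45
tcp_pos: [480.9, -202.2, 203.9]
tool_rot: [-2.895, -0.0, -1.65]
contact_force: [0.0, -1.1, -2.8]
finger_gap: 13.4
gripper_force: 30.0
```

```bash
python3 - <<'E'
from h import *
R=tilt(.25)
go((bar(-11.5,73,110,.25)[0],R,8))
E
```

```text
34.45 [ 480.9 -202.2  203.9] [-2.895 -0.    -1.65 ] F [ 0.  -1.1 -2.8] gap 13.4 30.0 q [-0.01 -0.02 -0.55  0.02 -0.8  -0.09]
8 turn [0.0004, -0.0002, -0.0005] [0.0001, 0.0033, 0.0129]
```

>>> servo_tool --steps '[{"delta_pos": [0,0.0033,0.0125],"turn": [0,0,0],"fingers": 1},{"delta_pos": [0,0.0033,0.0125],"turn": [0,0,0],"fingers": 1},{"delta_pos": [0,0.0033,0.0125],"turn": [0,0,0],"fingers": 1},{"delta_pos": [0,0.0033,0.0125],"turn": [0,0,0],"fingers": 1},{"delta_pos": [0,0.0033,0.0125],"turn": [0,0,0],"fingers": 1}]'

```text
clock: 35.08
tcp_pos: [480.7, -202.1, 138.5]
tool_rot: [-2.892, -0.0, -1.651]
contact_force: [-0.3, 0.4, -3.9]
finger_gap: 13.6
gripper_force: 30.0
```

>>> servo_tool --steps '[{"delta_pos": [0,0.0033,0.0125],"turn": [0,0,0],"fingers": 1},{"delta_pos": [0,0.0033,0.0125],"turn": [0,0,0],"fingers": 1}]'

```text
clock: 35.33
tcp_pos: [480.6, -202.1, 112.9]
tool_rot: [-2.892, -0.0, -1.651]
contact_force: [0.2, 0.7, -2.9]
finger_gap: 13.5
gripper_force: 30.0
```

>>> servo_tool --steps '[{"delta_pos": [0,0.0025,0.01],"turn": [0,0,0],"fingers": 1},{"delta_pos": [0,0.0025,0.01],"turn": [0,0,0],"fingers": 1}]'

```text
clock: 35.58
tcp_pos: [480.8, -202.1, 92.5]
tool_rot: [-2.891, -0.0, -1.651]
contact_force: [0.2, -0.3, -3.2]
finger_gap: 13.4
gripper_force: 30.0
```

>>> servo_tool --steps '[{"delta_pos": [0,0.002,0.008],"turn": [0,0,0],"fingers": 1},{"delta_pos": [0,0.0015,0.005],"turn": [0,0,0],"fingers": 1}]'

```text
clock: 35.83
tcp_pos: [482.5, -202.4, 80.5]
tool_rot: [-2.888, -0.001, -1.65]
contact_force: [0.8, -2.7, 11.9]
finger_gap: 13.6
gripper_force: 30.0
```

Floor contact. Softening the grip and letting the box settle.

>>> servo_tool --steps '[{"delta_pos": [0,0.001,0],"turn": [0,0,0],"fingers": 1},{"delta_pos": [0,0.001,0.001],"turn": [0,0,0],"fingers": 1},{"delta_pos": [0,0.001,0.002],"turn": [0,0,0],"fingers": 1},{"delta_pos": [0,0.001,0.002],"turn": [0,0,0],"fingers": 1}]' --squeeze 4

```text
clock: 36.33
tcp_pos: [481.3, -202.0, 76.2]
tool_rot: [-2.885, -0.0, -1.649]
contact_force: [3.5, -0.1, 6.9]
finger_gap: 14.1
gripper_force: 4.0
```

>>> servo_tool --steps '[{"delta_pos": [0,0.001,0.002],"turn": [0,0,0],"fingers": 1},{"delta_pos": [0,0.001,0.002],"turn": [0,0,0],"fingers": 1},{"delta_pos": [0,0,0],"turn": [0,0,0],"fingers": 1}]' --squeeze 3

```text
clock: 36.7
tcp_pos: [479.4, -201.8, 71.1]
tool_rot: [-2.887, -0.0, -1.65]
contact_force: [4.0, 0.2, 5.7]
finger_gap: 14.1
gripper_force: 3.0
```

>>> servo_tool --steps '[{"delta_pos": [0,0,0],"turn": [0,0,0],"fingers": 0.82},{"delta_pos": [0,0,0],"turn": [0,0,0],"fingers": 0.8},{"delta_pos": [0,0,0],"turn": [0,0,0],"fingers": 0.78},{"delta_pos": [0,0,0],"turn": [0,0,0],"fingers": 0.75},{"delta_pos": [0,0,0],"turn": [0,0,0],"fingers": 0.7},{"delta_pos": [0,0,0],"turn": [0,0,0],"fingers": 0.6},{"delta_pos": [0,0,0],"turn": [0,0,0],"fingers": 0.6},{"delta_pos": [0,0,0],"turn": [0,0,0],"fingers": 0.6}]'

```text
clock: 37.7
tcp_pos: [476.8, -201.8, 69.3]
tool_rot: [-2.892, 0.0, -1.651]
contact_force: [0.9, 0.3, -0.6]
finger_gap: 35.1
gripper_force: 0.5
```

>>> servo_tool --steps '[{"delta_pos": [0,0,-0.015],"turn": [0,0,0],"fingers": 0.6},{"delta_pos": [0,0,-0.03],"turn": [0,0,0],"fingers": 0.6},{"delta_pos": [0,0,-0.045],"turn": [0,0,0],"fingers": 0.6},{"delta_pos": [0,0,-0.045],"turn": [0,0,0],"fingers": 0.6},{"delta_pos": [-0.03,0,0],"turn": [-0.125,0,0],"fingers": 0.8},{"delta_pos": [-0.045,0,0],"turn": [-0.125,0,0],"fingers": 1},{"delta_pos": [-0.06,0,0],"turn": [0,0,0],"fingers": 1},{"delta_pos": [-0.06,0,0],"turn": [0,0,0],"fingers": 1}]' --squeeze 20

```text
clock: 38.7
tcp_pos: [458.8, -3.3, 199.8]
tool_rot: [3.14, -0.0, -1.652]
contact_force: [1.7, -0.5, 0.6]
finger_gap: 2.4
gripper_force: 0.0
```

```bash
python3 - <<'E'
from h import *
st()
s=camera("side");c=camera("top");
a=cv2.resize(s["image"][80:200,310:430],None,fx=3.3,fy=3.3,interpolation=3);b=cv2.resize(c["image"][170:290,365:485],None,fx=3.3,fy=3.3,interpolation=3)
cv2.imwrite("pics/three.png",np.hstack([a,b]))
E
```

```text
38.7 [458.8  -3.3 199.8] [ 3.14  -0.    -1.652] F [ 1.7 -0.5  0.6] gap 2.4 0.0 q [ 0.42  0.02 -0.48 -0.   -1.07 -0.5 ]
```

View pics/three.png

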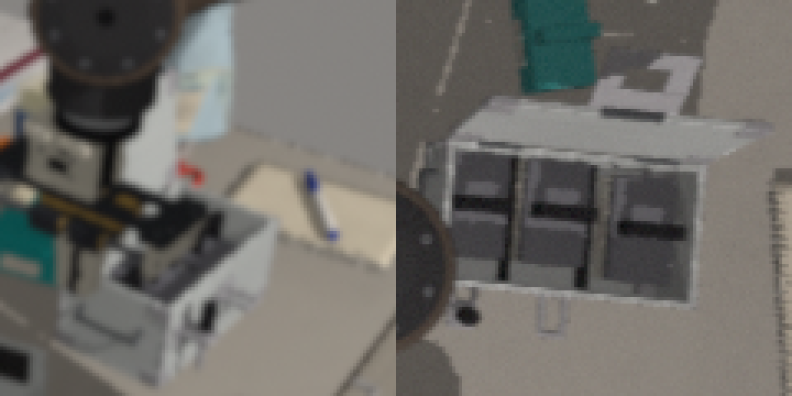

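All three boxes stand flat in their bays: handles at (480,203), (562,211) and (652,230) in the right panel. Pin at (467,314), staple at (550,315). Next I'll swing the lid forward from behind, pushing to the +y side of the hasp.

```bash
python3 - <<'E'
from h import *
c=camera("top")
f=lambda u,v,z:pw(c,365+(u-396)/3.3,170+v/3.3,z)
for n,a in dict(FL=(446,287,100),FR=(693,304,100),BL=(452,143,100),BR=(706,168,100),pin=(467,313,105),st=(550,332,67),stL=(539,310,67),stR=(562,310,67)).items(): print(n,f(*a))
R=tilt(0)
go((np.array([619,-95,200]),R,5),(chest(130,85,188),R,3),(chest(10,85,188),R,8))
E
```

```text
FL [ 423.7 -168.   100. ]
FR [ 411.3 -385.7  100. ]
BL [ 550.4 -173.4  100. ]
BR [ 531.  -398.4  100. ]
pin [ 401.5 -185.2  105. ]
st [ 382.9 -269.4   67. ]
stL [ 402.5 -259.6   67. ]
stR [ 402.7 -280.3   67. ]
38.85 [458.9  -2.4 200. ] [ 3.141 -0.    -1.646] F [ 0.1  0.7 -0.5] gap 0.9 0.0 q [ 0.43  0.02 -0.48 -0.   -1.07 -0.5 ]
5 turn [0.0002, -0.0, 0.0] [0.0161, -0.0333, -0.0]
3 turn [0.0, 0.0, 0.0] [0.0352, -0.0027, 0.004]
8 turn [0.0, 0.0, 0.0] [0.0, 0.015, 0.0]
```

>>> servo_tool --steps '[{"delta_pos": [0.016,-0.033,0],"turn": [0,0,0],"fingers": 1},{"delta_pos": [0.016,-0.033,0],"turn": [0,0,0],"fingers": 1},{"delta_pos": [0.016,-0.033,0],"turn": [0,0,0],"fingers": 1},{"delta_pos": [0.016,-0.033,0],"turn": [0,0,0],"fingers": 1},{"delta_pos": [0.016,-0.033,0],"turn": [0,0,0],"fingers": 1},{"delta_pos": [0.035,-0.003,0.004],"turn": [0,0,0],"fingers": 1},{"delta_pos": [0.035,-0.003,0.004],"turn": [0,0,0],"fingers": 1},{"delta_pos": [0.035,-0.003,0.004],"turn": [0,0,0],"fingers": 1}]'

```text
clock: 39.85
tcp_pos: [616.8, -205.5, 187.6]
tool_rot: [3.14, 0.0, -1.652]
contact_force: [0.1, 0.6, 0.4]
finger_gap: 0.4
gripper_force: 0.0
```

>>> servo_tool --steps '[{"delta_pos": [0,0.012,0],"turn": [0,0,0],"fingers": 1},{"delta_pos": [0,0.012,0],"turn": [0,0,0],"fingers": 1},{"delta_pos": [0,0.012,0],"turn": [0,0,0],"fingers": 1},{"delta_pos": [0,0.012,0],"turn": [0,0,0],"fingers": 1}]'

```text
clock: 40.35
tcp_pos: [569.4, -198.7, 188.9]
tool_rot: [-3.14, 0.0, -1.65]
contact_force: [1.2, -0.9, 1.6]
finger_gap: 0.7
gripper_force: 0.8
```

>>> servo_tool --steps '[{"delta_pos": [0,0.014,0],"turn": [0,0,0],"fingers": 1},{"delta_pos": [0,0.014,0],"turn": [0,0,0],"fingers": 1},{"delta_pos": [0,0.014,0],"turn": [0,0,0],"fingers": 1},{"delta_pos": [0,0.014,0],"turn": [0,0,0],"fingers": 1},{"delta_pos": [0,0.014,0],"turn": [0,0,0],"fingers": 1}]'

```text
clock: 40.98
tcp_pos: [498.9, -193.6, 188.1]
tool_rot: [3.141, 0.0, -1.651]
contact_force: [1.4, -0.4, -0.3]
finger_gap: 0.2
gripper_force: 0.2
```

```bash
cat >> h.py <<'E'
def lidfit():
    "side-camera pixel of the shut/open lid not needed; report mean brightness inside chest (shut lid = bright)"
    c=camera("top");g=cv2.cvtColor(c["image"],cv2.COLOR_BGR2GRAY)
    for y in(-73,0,73):
        u,v=px(c,chest(20,y,105)).astype(int); print(y,g[v-4:v+5,u-4:u+5].mean().round(0),g[v-4:v+5,u-4:u+5].std().round(0))
E
python3 - <<'E'
from h import *
st();lidfit()
E
```

```text
40.98 [ 498.9 -193.6  188.1] [ 3.141  0.    -1.651] F [ 1.4 -0.4 -0.3] gap 0.2 0.2 q [-0.    0.16 -0.35 -0.   -1.06 -0.08]
-73 56.0 8.0
0 68.0 3.0
73 68.0 14.0
```

>>> servo_tool --steps '[{"delta_pos": [0,0.014,0],"turn": [0,0,0],"fingers": 1},{"delta_pos": [0,0.014,0],"turn": [0,0,0],"fingers": 1},{"delta_pos": [0,0,0],"turn": [0,0,0],"fingers": 1},{"delta_pos": [0,0,-0.02],"turn": [0,0,0],"fingers": 1},{"delta_pos": [0,0,-0.03],"turn": [0,0,0],"fingers": 1},{"delta_pos": [-0.02,0,-0.03],"turn": [0,0,0],"fingers": 1},{"delta_pos": [-0.05,0,0],"turn": [0,0,0],"fingers": 1},{"delta_pos": [-0.05,0,0],"turn": [0,0,0],"fingers": 1}]'

```text
clock: 42.02
tcp_pos: [482.3, -70.7, 268.7]
tool_rot: [-3.14, 0.0, -1.652]
contact_force: [0.8, 1.1, -0.4]
finger_gap: 0.6
gripper_force: 0.0
```

>>> servo_tool --steps '[{"delta_pos": [-0.03,0,0],"turn": [0,0,0],"fingers": 1},{"delta_pos": [0,0,0],"turn": [0,0,0],"fingers": 1},{"delta_pos": [0,0,0],"turn": [0,0,0],"fingers": 1},{"delta_pos": [0,0,0],"turn": [0,0,0],"fingers": 1},{"delta_pos": [0,0,0],"turn": [0,0,0],"fingers": 1},{"delta_pos": [0,0,0],"turn": [0,0,0],"fingers": 1},{"delta_pos": [0,0,0],"turn": [0,0,0],"fingers": 1},{"delta_pos": [0,0,0],"turn": [0,0,0],"fingers": 1}]'

```text
clock: 43.02
tcp_pos: [484.3, -42.0, 268.2]
tool_rot: [3.142, -0.0, -1.651]
contact_force: [-0.5, -0.8, -0.0]
finger_gap: 0.3
gripper_force: 0.0
```

>>> servo_tool --steps '[{"delta_pos": [0,0,0],"turn": [0,0,0],"fingers": 1},{"delta_pos": [0,0,0],"turn": [0,0,0],"fingers": 1},{"delta_pos": [0,0,0],"turn": [0,0,0],"fingers": 1},{"delta_pos": [0,0,0],"turn": [0,0,0],"fingers": 1},{"delta_pos": [0,0,0],"turn": [0,0,0],"fingers": 1},{"delta_pos": [0,0,0],"turn": [0,0,0],"fingers": 1},{"delta_pos": [0,0,0],"turn": [0,0,0],"fingers": 1},{"delta_pos": [0,0,0],"turn": [0,0,0],"fingers": 1}]'

```text
clock: 44.02
tcp_pos: [484.3, -41.9, 268.2]
tool_rot: [-3.142, 0.0, -1.651]
contact_force: [0.4, -0.4, -0.1]
finger_gap: 0.7
gripper_force: 0.0
```

```bash
python3 - <<'E'
from h import *
st();lidfit()
s=camera("side");c=camera("top");
a=cv2.resize(s["image"][90:200,310:430],None,fx=3.3,fy=3.3,interpolation=3);b=cv2.resize(c["image"][180:290,365:485],None,fx=3.3,fy=3.3,interpolation=3)
cv2.imwrite("pics/lid.png",np.hstack([a,b]))
E
```

```text
44.02 [484.3 -41.9 268.2] [-3.142  0.    -1.651] F [ 0.4 -0.4 -0.1] gap 0.7 0.0 q [ 0.32  0.02 -0.32  0.   -1.23 -0.4 ]
-73 145.0 2.0
0 89.0 43.0
73 47.0 2.0
```

View pics/lid.png

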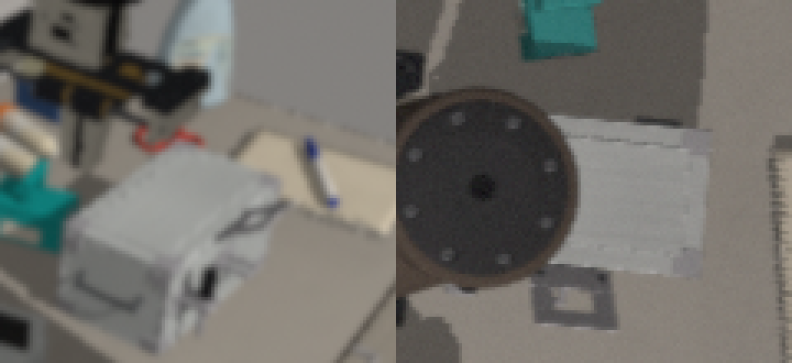

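The lid is shut: bright plate at (630,200) in the right panel. The hasp points forward at (573,297), slightly raised. I'll press it down on its -y strip with closed fingers.

```bash
python3 - <<'E'
from h import *
R=tilt(0)
go((chest(-112,-28,210),R,6),(chest(-112,-28,54),R,12))
print(chest(-112,-28,54),chest(-90,-28,54))
E
```

```text
44.17 [484.3 -41.9 268.2] [ 3.142 -0.    -1.651] F [ 0.1 -0.2  0.5] gap -0.1 0.0 q [ 0.32  0.02 -0.32  0.   -1.23 -0.4 ]
6 turn [0.0, -0.0, -0.0008] [0.0437, 0.0157, 0.0097]
12 turn [0.0, 0.0, 0.0] [0.0, -0.0, 0.013]
[ 369.21682057 -295.52915969   54.        ] [ 391.15497457 -297.17761325   54.        ]
```

>>> servo_tool --steps '[{"delta_pos": [0.0437,0.0157,0.01],"turn": [0,0,-0.005],"fingers": 1},{"delta_pos": [0.0437,0.0157,0.01],"turn": [0,0,0],"fingers": 1},{"delta_pos": [0.0437,0.0157,0.01],"turn": [0,0,0],"fingers": 1},{"delta_pos": [0.0437,0.0157,0.01],"turn": [0,0,0],"fingers": 1},{"delta_pos": [0.0437,0.0157,0.01],"turn": [0,0,0],"fingers": 1},{"delta_pos": [0.0437,0.0157,0.01],"turn": [0,0,0],"fingers": 1},{"delta_pos": [0,0,0.01],"turn": [0,0,0],"fingers": 1},{"delta_pos": [0,0,0.01],"turn": [0,0,0],"fingers": 1}]'

```text
clock: 45.18
tcp_pos: [370.5, -296.3, 187.7]
tool_rot: [-3.142, 0.0, -1.647]
contact_force: [1.0, 0.9, -0.1]
finger_gap: 0.2
gripper_force: 0.0
```

>>> servo_tool --steps '[{"delta_pos": [0,0,0.013],"turn": [0,0,0],"fingers": 1},{"delta_pos": [0,0,0.013],"turn": [0,0,0],"fingers": 1},{"delta_pos": [0,0,0.013],"turn": [0,0,0],"fingers": 1}]'

```text
clock: 45.55
tcp_pos: [370.8, -295.7, 148.3]
tool_rot: [3.141, 0.0, -1.644]
contact_force: [-1.0, -0.4, -0.6]
finger_gap: 0.7
gripper_force: 0.0
```

>>> servo_tool --steps '[{"delta_pos": [0,0,0.01],"turn": [0,0,0],"fingers": 1},{"delta_pos": [0,0,0.01],"turn": [0,0,0],"fingers": 1},{"delta_pos": [0,0,0.01],"turn": [0,0,0],"fingers": 1}]'

```text
clock: 45.92
tcp_pos: [370.9, -296.3, 118.7]
tool_rot: [-3.141, -0.0, -1.646]
contact_force: [-0.0, 0.2, 0.7]
finger_gap: 0.5
gripper_force: 0.2
```

>>> servo_tool --steps '[{"delta_pos": [0,0,0.01],"turn": [0,0,0],"fingers": 1},{"delta_pos": [0,0,0.01],"turn": [0,0,0],"fingers": 1},{"delta_pos": [0,0,0.01],"turn": [0,0,0],"fingers": 1}]'

```text
clock: 46.3
tcp_pos: [370.9, -296.3, 88.7]
tool_rot: [-3.141, -0.0, -1.646]
contact_force: [-0.2, -0.7, 0.7]
finger_gap: 0.6
gripper_force: 0.4
```

>>> servo_tool --steps '[{"delta_pos": [0,0,0.01],"turn": [0,0,0],"fingers": 1},{"delta_pos": [0,0,0.01],"turn": [0,0,0],"fingers": 1},{"delta_pos": [0,0,0.01],"turn": [0,0,0],"fingers": 1},{"delta_pos": [0,0,0.003],"turn": [0,0,0],"fingers": 1}]'

```text
clock: 46.8
tcp_pos: [370.0, -296.1, 55.4]
tool_rot: [3.14, 0.0, -1.646]
contact_force: [-0.5, -0.0, 0.5]
finger_gap: 0.4
gripper_force: 0.2
```

>>> servo_tool --steps '[{"delta_pos": [0,-0.005,0],"turn": [0,0,0],"fingers": 1},{"delta_pos": [0,-0.005,0],"turn": [0,0,0],"fingers": 1},{"delta_pos": [0,-0.003,0],"turn": [0,0,0],"fingers": 1}]'

```text
clock: 47.18
tcp_pos: [384.1, -297.3, 56.5]
tool_rot: [-3.141, -0.0, -1.645]
contact_force: [-0.9, 0.4, -1.0]
finger_gap: 0.7
gripper_force: 0.4
```

>>> servo_tool --steps '[{"delta_pos": [0,-0.002,0],"turn": [0,0,0],"fingers": 1},{"delta_pos": [0,-0.002,0],"turn": [0,0,0],"fingers": 1}]'

```text
clock: 47.42
tcp_pos: [385.8, -297.3, 56.0]
tool_rot: [3.138, 0.001, -1.646]
contact_force: [-8.4, -0.7, 3.6]
finger_gap: 0.4
gripper_force: 4.3
```

>>> servo_tool --steps '[{"delta_pos": [0,-0.0015,0],"turn": [0,0,0],"fingers": 1},{"delta_pos": [0,0,0],"turn": [0,0,0],"fingers": 1}]'

```text
clock: 47.68
tcp_pos: [385.9, -297.3, 55.7]
tool_rot: [3.136, 0.001, -1.647]
contact_force: [-8.7, -0.6, 3.4]
finger_gap: 0.2
gripper_force: 4.6
```

>>> servo_tool --steps '[{"delta_pos": [0,0.01,0],"turn": [0,0,0],"fingers": 1},{"delta_pos": [0,0.01,0],"turn": [0,0,0],"fingers": 1},{"delta_pos": [0,0,-0.03],"turn": [0,0,0],"fingers": 1},{"delta_pos": [0,0,-0.04],"turn": [0,0,0],"fingers": 0.6},{"delta_pos": [0,0,-0.05],"turn": [0,0,0],"fingers": 0.5},{"delta_pos": [0,0,-0.05],"turn": [0,0,0],"fingers": 0.5},{"delta_pos": [0,0,-0.02],"turn": [0,0,0],"fingers": 0.5}]'

```text
clock: 48.55
tcp_pos: [370.0, -296.6, 249.8]
tool_rot: [-3.136, -0.002, -1.645]
contact_force: [0.2, 0.1, -0.8]
finger_gap: 34.9
gripper_force: 0.0
```

```bash
python3 - <<'E'
from h import *
st()
for n in("side","top"):
    c=camera(n);g=cv2.cvtColor(c["image"],cv2.COLOR_BGR2GRAY).astype(int)
    print(n)
    # hasp-extent test: scan forward of the chest front on strip lines, plus pin columns
    for y in(26.5,-26.5):
        print(y,[int(g[tuple(px(c,chest(x,y,104)).round().astype(int)[::-1])]) for x in range(-66,-130,-6)],
              "flat",[int(g[tuple(px(c,chest(-72,y,z)).round().astype(int)[::-1])]) for z in range(100,30,-6)])
    u,v=px(c,[401,-186,95]).round().astype(int); print("pin px",u,v); print(g[v-12:v+13:1,u-9:u+10])
E
```

```text
48.55 [ 370.  -296.6  249.8] [-3.136e+00 -2.000e-03 -1.645e+00] F [ 0.2  0.1 -0.8] gap 34.9 0.0 q [-0.26  0.   -0.38  0.   -1.18  0.18]
side
26.5 [128, 122, 133, 128, 123, 144, 159, 161, 150, 145, 139] flat [123, 120, 131, 139, 117, 76, 74, 80, 63, 74, 90, 105]
-26.5 [106, 122, 156, 160, 162, 159, 141, 136, 136, 136, 136] flat [123, 124, 142, 145, 145, 144, 135, 125, 120, 121, 130, 142]
pin px 372 175
[[162 166 165 161 159 157 158 159 161 166 164 149 128 119 122 130 135 134
  133]
 [164 166 162 159 158 159 162 162 164 165 156 138 124 123 127 133 134 128
  126]
 [163 163 160 158 159 163 168 166 165 160 143 125 120 120 122 130 132 124
  123]
 [158 156 156 158 163 171 174 169 164 155 133 116 119 120 123 128 128 123
  126]
 [150 149 153 161 169 176 178 172 166 155 132 115 123 131 132 130 124 120
  127]
 [143 143 153 165 173 175 174 171 167 156 131 118 129 138 139 131 119 115
  120]
 [140 145 156 169 173 172 170 168 163 149 126 118 129 139 139 130 118 111
  114]
 [143 150 160 168 167 167 168 163 150 129 106 102 117 127 128 123 118 115
  121]
 [147 153 161 160 155 159 164 156 130  98  73  
[... 2884 characters left out ...]
  27  33  35  44  56  59  61  62  65  66  65
   65]
 [ 16  23  23  17  29  27  31  35  36  36  47  59  62  64  64  68  66  64
   67]
 [ 22  27  24  23  28  31  24  31  36  42  50  61  63  62  64  66  66  64
   65]
 [ 22  23  24  29  24  31  36  30  35  43  58  66  64  62  64  68  66  67
   67]
 [ 27  26  25  24  31  34  37  36  42  45  59  63  66  65  69  69  68  64
   68]
 [ 23  26  27  32  33  35  35  38  48  51  62  62  63  66  69  67  68  66
   67]
 [ 24  28  22  24  27  35  39  37  44  56  66  65  62  69  69  72  66  68
   66]
 [ 24  26  32  32  33  33  29  40  50  60  67  68  66  67  69  69  71  71
   67]
 [ 28  27  30  30  32  30  38  44  58  67  68  65  69  70  70  72  66  71
   69]]
```

```bash
python3 - <<'E'
from h import *
Q=Ro.from_euler('xyz',[np.pi,0,-3.217])
go((np.array([440,0,200]),Q,9))
E
```

```text
48.65 [ 370.2 -296.6  249.1] [-3.136e+00 -2.000e-03 -1.645e+00] F [ 0.4 -0.2 -0.6] gap 41.3 0.0 q [-0.26  0.   -0.38  0.   -1.18  0.18]
9 turn [-0.0007, 0.0004, 0.1746] [[-0.0335, -0.0053, 0.0054], [-0.0339, 0.0006, 0.0054], [-0.0332, 0.0065, 0.0054], [-0.0316, 0.0122, 0.0054], [-0.029, 0.0175, 0.0054], [-0.0255, 0.0223, 0.0054], [-0.0213, 0.0263, 0.0054], [-0.0164, 0.0296, 0.0054], [-0.011, 0.032, 0.0054]]
```

>>> servo_tool --steps '[{"delta_pos": [-0.0335,-0.005,0.005],"turn": [0,0,0.1746],"fingers": 0.5},{"delta_pos": [-0.034,0.0006,0.005],"turn": [0,0,0.1746],"fingers": 0.5},{"delta_pos": [-0.033,0.0065,0.005],"turn": [0,0,0.1746],"fingers": 0.5},{"delta_pos": [-0.0316,0.012,0.005],"turn": [0,0,0.1746],"fingers": 0.5},{"delta_pos": [-0.029,0.0175,0.005],"turn": [0,0,0.1746],"fingers": 0.5},{"delta_pos": [-0.0255,0.022,0.005],"turn": [0,0,0.1746],"fingers": 0.5},{"delta_pos": [-0.021,0.026,0.005],"turn": [0,0,0.1746],"fingers": 0.5},{"delta_pos": [-0.0164,0.03,0.005],"turn": [0,0,0.1746],"fingers": 0.5}]'

```text
clock: 49.65
tcp_pos: [430.3, -31.8, 205.2]
tool_rot: [3.141, -0.001, -3.048]
contact_force: [0.5, 0.6, -0.1]
finger_gap: 43.7
gripper_force: 0.0
```

>>> servo_tool --steps '[{"delta_pos": [-0.011,0.032,0.005],"turn": [0,0,0.1746],"fingers": 0.5},{"delta_pos": [0,0.05,0],"turn": [0,0,0],"fingers": 0.5},{"delta_pos": [0,0,0],"turn": [0,0,0],"fingers": 0.5},{"delta_pos": [0,0,0],"turn": [0,0,0],"fingers": 0.5}]'

```text
clock: 50.15
tcp_pos: [441.7, 49.8, 200.4]
tool_rot: [-3.141, -0.001, 3.067]
contact_force: [-0.1, -1.7, -0.1]
finger_gap: 43.6
gripper_force: 0.0
```

```bash
python3 - <<'E'
from h import *
from scipy.ndimage import map_coordinates as mc
st()
G=[]
for i in range(8): c=camera("top");G.append(cv2.cvtColor(c["image"],cv2.COLOR_BGR2GRAY).astype(float))
g=np.mean(G,0)
def prof(pts): P=np.array([px(c,p) for p in pts]); return mc(g,[P[:,1],P[:,0]],order=1).round(0).astype(int)
ys=np.arange(-24,25,2)
for x in(-78,-84,-90,-94): print("staple x",x,dict(zip(ys.tolist(),prof([chest(x,y,67) for y in ys]).tolist())))
print("along x y=0",dict(zip(range(-60,-116,-2),prof([chest(x,0,67) for x in range(-60,-116,-2)]).tolist())))
for y in(-26.5,26.5): print("strip",y,prof([chest(x,y,67) for x in range(-60,-130,-4)]))
# pin: dark blob
m=(g<45).astype(np.uint8);n,l,s,ce=cv2.connectedComponentsWithStats(m)
for i in range(1,n):
    if abs(ce[i][0]-387)<12 and abs(ce[i][1]-265)<12: print("dark",ce[i],s[i],pw(c,*ce[i],100))
E
```

```text
50.15 [441.7  49.8 200.4] [-3.141e+00 -1.000e-03  3.067e+00] F [-0.1 -1.7 -0.1] gap 43.6 0.0 q [ 0.56 -0.01 -0.51 -0.   -1.07 -2.2 ]
staple x -78 {-24: 127, -22: 126, -20: 126, -18: 125, -16: 120, -14: 118, -12: 117, -10: 114, -8: 115, -6: 119, -4: 124, -2: 126, 0: 127, 2: 127, 4: 123, 6: 120, 8: 121, 10: 117, 12: 113, 14: 113, 16: 117, 18: 120, 20: 120, 22: 121, 24: 124}
staple x -84 {-24: 128, -22: 128, -20: 128, -18: 126, -16: 122, -14: 121, -12: 120, -10: 117, -8: 119, -6: 122, -4: 127, -2: 128, 0: 128, 2: 127, 4: 123, 6: 121, 8: 121, 10: 117, 12: 115, 14: 118, 16: 124, 18: 128, 20: 128, 22: 128, 24: 128}
staple x -90 {-24: 129, -22: 129, -20: 129, -18: 127, -16: 124, -14: 120, -12: 118, -10: 117, -8: 119, -6: 123, -4: 126, -2: 128, 0: 128, 2: 128, 4: 125, 6: 124, 8: 123, 10: 118, 12: 118, 14: 121, 16: 126, 18: 128, 20: 129, 22: 129, 24: 129}
staple x -94 {-24: 129, -22: 129, -20: 129, -18: 129, -16: 128, -14: 126, -12: 123, -10: 120, -8: 117, -6: 119, -4: 122, -2: 125, 0: 127, 2: 126, 4: 123, 6: 123, 8: 122, 10: 118, 12: 119, 14: 122, 16: 127, 18: 129, 20: 129, 22: 129, 24: 129}
along x y=0 {-60: 144, -62: 146, -64: 149, -66: 152, -68: 102, -70: 78, -72: 77, -74: 104, -76: 121, -78: 127, -80: 128, -82: 128, -84: 128, -86: 128, -88: 128, -90: 128, -92: 128, -94: 127, -96: 122, -98: 104, -100: 109, -102: 120, -104: 127, -106: 129, -108: 129, -110: 129, -112: 129, -114: 129}
strip -26.5 [144 144 106  82 124 128 128 129 129 129 129 129 129 129 129 129 129 129]
strip 26.5 [144 147 115  96 125 127 128 128 129 129 130 129 128 129 128 130 130 130]
dark [386.39130435 265.04347826] [384 263   6   5  23] [ 400.6 -186.1  100. ]
```

The profiles show the hasp flat against the chest front, with bare bench ahead of the strips. The staple bars are centred at chest y≈0, and the pin is at about (400.5,-186.3). Going to the pin.

```bash
python3 - <<'E'
from h import *
Q=Ro.from_euler('xyz',[np.pi,0,3.067])
go((np.array([400.5,-186.3,160]),Q,6),(np.array([400.5,-186.3,76]),Q,6))
E
```

```text
50.55 [442.4  49.5 201.3] [3.141 0.    3.065] F [-0.1 -0.3  0.1] gap 43.8 0.0 q [ 0.56 -0.01 -0.51  0.   -1.07 -2.2 ]
6 turn [0.0, 0.0, -0.0003] [0.004, -0.0397, 0.0069]
6 turn [0.0, 0.0, 0.0] [0.0, -0.0, 0.014]
```

>>> servo_tool --steps '[{"delta_pos": [0.004,-0.04,0.007],"turn": [0,0,0],"fingers": 0.5},{"delta_pos": [0.004,-0.04,0.007],"turn": [0,0,0],"fingers": 0.5},{"delta_pos": [0.004,-0.04,0.007],"turn": [0,0,0],"fingers": 0.5},{"delta_pos": [0.004,-0.04,0.007],"turn": [0,0,0],"fingers": 0.5},{"delta_pos": [0.004,-0.04,0.007],"turn": [0,0,0],"fingers": 0.5},{"delta_pos": [0.004,-0.038,0.007],"turn": [0,0,0],"fingers": 0.5},{"delta_pos": [0,0,0],"turn": [0,0,0],"fingers": 0.5},{"delta_pos": [0,0,0],"turn": [0,0,0],"fingers": 0.5}]'

```text
clock: 51.55
tcp_pos: [400.5, -185.7, 159.3]
tool_rot: [3.142, 0.0, 3.065]
contact_force: [-0.1, 0.1, 0.2]
finger_gap: 43.8
gripper_force: 0.0
```

```bash
python3 - <<'E'
from h import *
Q=Ro.from_euler('xyz',[np.pi,0,3.067])
go((np.array([400.5,-186.5,76]),Q,6))
E
```

```text
51.55 [ 400.5 -185.7  159.3] [3.142 0.    3.065] F [-0.1  0.1  0.2] gap 43.8 0.0 q [ 0.02  0.03 -0.58 -0.   -0.97 -1.66]
6 turn [0.0, 0.0, -0.0003] [-0.0, -0.0001, 0.0139]
```

>>> servo_tool --steps '[{"delta_pos": [0,-0.0005,0.015],"turn": [0,0,0],"fingers": 0.5},{"delta_pos": [0,0,0.015],"turn": [0,0,0],"fingers": 0.5},{"delta_pos": [0,0,0.015],"turn": [0,0,0],"fingers": 0.5},{"delta_pos": [0,0,0.015],"turn": [0,0,0],"fingers": 0.5},{"delta_pos": [0,0,0.014],"turn": [0,0,0],"fingers": 0.5},{"delta_pos": [0,0,0.008],"turn": [0,0,0],"fingers": 0.5}]'

```text
clock: 52.3
tcp_pos: [400.8, -185.2, 76.9]
tool_rot: [3.142, -0.0, 3.068]
contact_force: [-0.5, -0.4, -0.0]
finger_gap: 44.0
gripper_force: 0.0
```

>>> servo_tool --steps '[{"delta_pos": [0,0,0],"turn": [0,0,0],"fingers": 0.7},{"delta_pos": [0,0,0],"turn": [0,0,0],"fingers": 0.8},{"delta_pos": [0,0,0],"turn": [0,0,0],"fingers": 1},{"delta_pos": [0,0,0],"turn": [0,0,0],"fingers": 1},{"delta_pos": [0,0,0],"turn": [0,0,0],"fingers": 1}]' --squeeze 12

```text
clock: 52.92
tcp_pos: [400.8, -186.1, 77.7]
tool_rot: [-3.142, 0.001, 3.066]
contact_force: [-0.6, 0.7, 4.6]
finger_gap: 15.7
gripper_force: 12.0
```

>>> servo_tool --steps '[{"delta_pos": [0,0,-0.005],"turn": [0,0,0],"fingers": 1},{"delta_pos": [0,0,-0.01],"turn": [0,0,0],"fingers": 1},{"delta_pos": [0,0,-0.015],"turn": [0,0,0],"fingers": 1},{"delta_pos": [0,0,-0.015],"turn": [0,0,0],"fingers": 1},{"delta_pos": [0,0,-0.015],"turn": [0,0,0],"fingers": 1},{"delta_pos": [0,0,0],"turn": [0,0,0],"fingers": 1}]' --squeeze 20

```text
clock: 53.68
tcp_pos: [401.3, -186.1, 138.6]
tool_rot: [3.142, 0.003, 3.066]
contact_force: [-0.4, 0.6, -1.2]
finger_gap: 15.5
gripper_force: 20.0
```

```bash
python3 - <<'E'
from h import *
Q=Ro.from_euler('xyz',[np.pi,0,3.067])
s=st();print(chest(-90,82,0),chest(-90,0,0))
# side view: dark pin shank/collar column check: measure grey below fingers
c=camera("side");g=cv2.cvtColor(c["image"],cv2.COLOR_BGR2GRAY).astype(int)
u,v=px(c,s["tcp_pos"]-[0,0,30]).round().astype(int);print("mid shank px",u,v);print(g[v-8:v+12:2,u-9:u+10])
print([px(c,s["tcp_pos"]-[0,0,k]).tolist() for k in(6,10,30,56)])
go((np.array([397,-268.8,s["tcp_pos"][2]]),Q,4))
E
```

```text
53.67 [ 401.3 -186.1  138.6] [3.142e+00 3.000e-03 3.066e+00] F [-0.4  0.6 -1.2] gap 15.5 20.0 q [ 0.01  0.05 -0.61  0.   -0.91 -1.66]
[ 399.39724237 -187.48684326    0.        ] [ 393.25300637 -269.25632635    0.        ]
mid shank px 373 171
[[ 99  98  99 103 110 115 115 114 114 122 137 130 102  96 116 131 135 134
  139]
 [ 97  98  98 102 114 130 130 120 115 120 122 112 105 118 133 133 125 125
  135]
 [ 99 103 103 106 125 149 156 145 127 119 124 134 139 139 134 125 122 129
  135]
 [133 136 126 127 147 164 169 159 137 127 136 143 144 141 133 120 112 115
  121]
 [153 153 144 150 163 170 167 153 134 130 137 138 129 118 114 117 122 129
  135]
 [159 156 145 150 163 168 163 146 132 137 140 139 132 120 120 134 142 143
  139]
 [161 146 132 140 156 165 157 139 130 137 142 141 140 143 150 158 160 161
  157]
 [154 135 122 129 143 149 143 128 128 140 150 156 158 161 163 164 160 153
  148]
 [144 138 131 123 120 129 134 132 133 142 152 159 164 165 159 152 147 144
  142]
 [122 122 124 127 131 137 141 142 141 138 139 145 150 150 146 143 142 142
  142]]
[[373.9, 165.2], [373.7, 166.2], [372.8, 171.2], [371.6, 177.7]]
53.73 [ 400.7 -186.   137.7] [3.141e+00 1.000e-03 3.066e+00] F [-0.7  0.1 -0.5] gap 15.4 20.0 q [ 0.01  0.05 -0.61 -0.   -0.91 -1.66]
4 turn [0.0001, 0.0004, -0.0002] [-0.0006, -0.0207, -0.0002]
```

>>> servo_tool --steps '[{"delta_pos": [0,-0.015,0],"turn": [0,0,0],"fingers": 1},{"delta_pos": [-0.0008,-0.025,0],"turn": [0,0,0],"fingers": 1},{"delta_pos": [-0.0008,-0.025,0],"turn": [0,0,0],"fingers": 1},{"delta_pos": [-0.0008,-0.0175,0],"turn": [0,0,0],"fingers": 1},{"delta_pos": [0,0,0],"turn": [0,0,0],"fingers": 1},{"delta_pos": [0,0,0],"turn": [0,0,0],"fingers": 1},{"delta_pos": [0,0,0],"turn": [0,0,0],"fingers": 1}]'

```text
clock: 54.6
tcp_pos: [396.5, -268.1, 137.1]
tool_rot: [3.141, -0.0, 3.067]
contact_force: [-0.4, 0.3, -0.6]
finger_gap: 15.6
gripper_force: 20.0
```

```bash
python3 - <<'E'
from h import *
Q=Ro.from_euler('xyz',[np.pi,0,3.067])
go((np.array([397,-269.2,120]),Q,2))
go((np.array([397,-269.2,120]),Q,2))
E
```

```text
54.6 [ 396.5 -268.1  137.1] [ 3.141 -0.     3.067] F [-0.4  0.3 -0.6] gap 15.6 20.0 q [-0.18  0.12 -0.53 -0.   -0.92 -1.46]
2 turn [0.0001, -0.0002, -0.0002] [-0.0003, -0.0005, 0.0085]
54.6 [ 396.5 -268.1  137.1] [ 3.141 -0.     3.067] F [-0.4  0.3 -0.6] gap 15.6 20.0 q [-0.18  0.12 -0.53 -0.   -0.92 -1.46]
2 turn [0.0001, -0.0002, -0.0002] [-0.0003, -0.0005, 0.0085]
```

>>> servo_tool --steps '[{"delta_pos": [-0.0005,-0.001,0.006],"turn": [0,0,0],"fingers": 1},{"delta_pos": [0,0,0.006],"turn": [0,0,0],"fingers": 1},{"delta_pos": [0,0,0.005],"turn": [0,0,0],"fingers": 1}]'

```text
clock: 54.98
tcp_pos: [396.9, -269.3, 119.6]
tool_rot: [3.141, -0.001, 3.066]
contact_force: [0.6, 0.4, -0.8]
finger_gap: 15.6
gripper_force: 20.0
```

>>> servo_tool --steps '[{"delta_pos": [0,0,0.004],"turn": [0,0,0],"fingers": 1},{"delta_pos": [0,0,0.004],"turn": [0,0,0],"fingers": 1}]'

```text
clock: 55.22
tcp_pos: [397.1, -269.5, 111.9]
tool_rot: [-3.142, -0.0, 3.066]
contact_force: [-0.2, 0.4, -0.8]
finger_gap: 15.3
gripper_force: 20.0
```

>>> servo_tool --steps '[{"delta_pos": [0,0,0.004],"turn": [0,0,0],"fingers": 1},{"delta_pos": [0,0,0.004],"turn": [0,0,0],"fingers": 1}]'

```text
clock: 55.48
tcp_pos: [397.1, -269.5, 104.0]
tool_rot: [-3.142, 0.0, 3.066]
contact_force: [0.5, 0.1, -0.5]
finger_gap: 15.5
gripper_force: 20.0
```

>>> servo_tool --steps '[{"delta_pos": [0,0,0.007],"turn": [0,0,0],"fingers": 1},{"delta_pos": [0,0,0.007],"turn": [0,0,0],"fingers": 1},{"delta_pos": [0,0,0.006],"turn": [0,0,0],"fingers": 1}]'

```text
clock: 55.85
tcp_pos: [396.9, -269.5, 83.6]
tool_rot: [3.142, -0.0, 3.066]
contact_force: [1.2, 0.2, -1.2]
finger_gap: 15.7
gripper_force: 20.0
```

>>> servo_tool --steps '[{"delta_pos": [0,0,0.003],"turn": [0,0,0],"fingers": 1},{"delta_pos": [0,0,0.002],"turn": [0,0,0],"fingers": 1}]'

```text
clock: 56.1
tcp_pos: [397.1, -269.5, 79.0]
tool_rot: [-3.142, -0.0, 3.066]
contact_force: [0.5, -0.5, -0.9]
finger_gap: 15.4
gripper_force: 20.0
```

>>> servo_tool --steps '[{"delta_pos": [0,0,0.0015],"turn": [0,0,0],"fingers": 1},{"delta_pos": [0,0,0.001],"turn": [0,0,0],"fingers": 1},{"delta_pos": [0,0,0.0005],"turn": [0,0,0],"fingers": 1}]'

```text
clock: 56.48
tcp_pos: [397.4, -269.7, 77.5]
tool_rot: [-3.141, 0.001, 3.067]
contact_force: [-4.0, 4.2, 16.6]
finger_gap: 15.7
gripper_force: 20.0
```

Collar is seated: 16.6 N upward, at the same height it had in the keeper. Releasing and withdrawing.

>>> servo_tool --steps '[{"delta_pos": [0,0,-0.0015],"turn": [0,0,0],"fingers": 1},{"delta_pos": [0,0,0],"turn": [0,0,0],"fingers": 0.75},{"delta_pos": [0,0,0],"turn": [0,0,0],"fingers": 0.6},{"delta_pos": [0,0,0],"turn": [0,0,0],"fingers": 0.5},{"delta_pos": [0,0,0],"turn": [0,0,0],"fingers": 0.5},{"delta_pos": [0,0,-0.02],"turn": [0,0,0],"fingers": 0.5},{"delta_pos": [0,0,-0.05],"turn": [0,0,0],"fingers": 0.5},{"delta_pos": [0,0,-0.05],"turn": [0,0,0],"fingers": 0.5}]'

```text
clock: 57.48
tcp_pos: [396.7, -269.4, 198.9]
tool_rot: [3.142, -0.001, 3.066]
contact_force: [1.4, -0.9, -0.4]
finger_gap: 43.9
gripper_force: 0.0
```

>>> servo_tool --steps '[{"delta_pos": [0,0.06,0],"turn": [0,0,0],"fingers": 0.5},{"delta_pos": [0,0.06,0],"turn": [0,0,0],"fingers": 0.5},{"delta_pos": [0,0.06,0],"turn": [0,0,0],"fingers": 0.5},{"delta_pos": [0,0.06,0],"turn": [0,0,0],"fingers": 0.5},{"delta_pos": [0,0.06,0],"turn": [0,0,0],"fingers": 0.5},{"delta_pos": [0,0,0],"turn": [0,0,0],"fingers": 0.5},{"delta_pos": [0,0,0],"turn": [0,0,0],"fingers": 0.5}]'

```text
clock: 58.35
tcp_pos: [419.4, 29.8, 197.5]
tool_rot: [-3.141, -0.0, 3.068]
contact_force: [-0.5, 0.0, -0.7]
finger_gap: 43.6
gripper_force: 0.0
```

```bash
python3 - <<'E'
from h import *
st()
for n in("top","side"):
    c=camera(n);g=cv2.cvtColor(c["image"],cv2.COLOR_BGR2GRAY)
    a,b=px(c,chest(-90,0,105)),px(c,chest(-90,0,75)); print(n,"expect grip",a,b)
    m=(g<55).astype(np.uint8);k,l,s,ce=cv2.connectedComponentsWithStats(m)
    print([(ce[i].round(1).tolist(),s[i].tolist()) for i in range(1,k) if np.linalg.norm(ce[i]-(a+b)/2)<14 and s[i][4]>4])
lidfit()
E
```

```text
58.35 [419.4  29.8 197.5] [-3.141 -0.     3.068] F [-0.5  0.  -0.7] gap 43.6 0.0 q [ 0.54 -0.05 -0.56 -0.   -1.07 -2.19]
top expect grip [415.6 268. ] [412.4 267.3]
[([413.7, 266.6], [411, 264, 7, 6, 30])]
side expect grip [385.2 161.6] [383.8 168.9]
[([383.2, 164.3], [382, 161, 4, 8, 24])]
-73 141.0 2.0
0 147.0 2.0
73 146.0 2.0
```

Both cameras show the pin upright in the staple, at (414,267) in the top view and (383,164) in the side view. The lid is shut and the arm is clear.

```bash
python3 -c "
from cell import *
print(job_done())"
```

```text
the job is handed in; nothing more can be done
None
```

The job is handed in: all three boxes were rolled to the end stop in order and set in the chest's bays, the lid is shut, the hasp is flat, and the pin is seated in the staple; finished at about 58 s.

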